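# Complete the counter display: last volume into the row, board across the two piles

### The job

Complete the book display on the counter. First put the missing wedge-shaped volume into the empty place in the row between the two piles, fore-edge first so that it lies head to tail with its neighbours, standing upright and pushed fully home, flush with them. Then slide the wooden board across, without lifting it off or dropping it, until it bridges the two piles: flat, square to them, resting equally on both and midway between their fronts and backs; leave the other volumes standing in the row, disturb nothing else on the counter, and let go of everything.

Things in the scene. Friction and masses are not known exactly. Their poses are not given: they have to be found in the camera images.
- bay: Bay for books, 108 mm wide (pile walls at y = +-54 mm), between two fixed book piles, closed at the back by a fixed wooden batten (front face at x = +26 mm, 20 thick, 60 high). Origin on the counter midway between the piles; x points from the open front to the batten, z up. Pile fronts are at x = -75 mm, backs at +75. No floor or sill: books slide in from the front on the counter
- slot (a point): home of the missing volume's centre: the empty place in the row of four, in the bay's frame x = -25, y = 13 mm, 50 mm above the counter; axes as the bay's. About 40 mm wide at the front, 26 at the back: the volume goes in fore-edge first, x along the bay's x. Home, spine flush with the pile fronts, its x is turned about -0.07 rad from the bay's x, like the whole row
- book_mid (a point): the missing volume of the set of four: wedge-shaped hardback in dark cloth, standing upright, 100 mm from spine to fore-edge, 100 mm tall, 32 mm thick at the spine and 18 mm at the fore-edge (25 mm half-way; both covers lean in alike), 0.22 kg; point at its centre, 50 mm above its foot; x points from spine to fore-edge, z up. Loose on the counter, spine turned towards the robot within about 1.3 rad
- book_spine (a point): centre of the missing volume's spine, 50 mm from book_mid
- vol1_mid (a point): volume already in the row at y about -40 mm, spine to the front; same book, loose
- vol2_mid (a point): volume already in the row at y about -13 mm, spine to the back; same book, loose
- vol4_mid (a point): volume already in the row at y about +40 mm, spine to the back; same book, loose
- board_mid (a point): display board: plain pale wooden plank, 95 (x) by 250 (y) by 18 mm (z), 0.26 kg or so, loose, lying flat on top of pile_a, crooked and with its ends jutting out. Point at its centre, 9 mm above its underside; y runs along its length. Too wide to grip flat; slides when pushed on its edges, and does not tip if slid straight across the bay
- pile_a_top (a point): centre of the flat top of the pile that carries the board: fixed pile of large hardbacks, 150 (x) by 130 (y) mm, 110 mm high. It may be on either side of the bay
- pile_b_top (a point): centre of the flat top of the other pile: fixed, same size and height, on the other side of the bay, top bare
- mug_mid (a point): bystander: white mug, 76 mm across with a handle, 90 mm high; point half-way up
- plainbook_mid (a point): bystander: a book in the same dark cloth but with parallel sides, standing, 100 x 25 x 100 mm; point at its centre
- jar_mid (a point): bystander: amber glass jar with steel lid, 68 mm across, 85 mm high; point half-way up
- bell_mid (a point): bystander: brass counter bell, 80 mm across, 50 mm high; point half-way up
- paperweight_mid (a point): bystander: glass paperweight, 70 mm across, 45 mm high; point half-way up
- tape_mid (a point): bystander: tape dispenser, 130 x 50 mm, 86 mm high; point 30 mm up
- cards_mid (a point): bystander: wooden card-index box, 120 x 90 mm, 80 mm high; point 35 mm up
- board: the display board's body, origin at the centre of its underside
- book: the missing volume's body, origin at the centre of its foot
Things that resemble listed ones, but are neither listed nor needed, are in the scene too. What is shaped like the book but pink is not meant.

How it is judged:
By the outcome, as a careful person would: the job done as asked, in the order asked, and still so for the second after the job is handed in, with the robot touching nothing.
It also fails if it takes over 67 s, if anything falls off the work surface, if the arm or the gripper's body presses on something with over 40 N, if the wrist force passes 120 N, or if a joint passes its speed limit or range.

### The arm

A 6-joint arm with a two-finger parallel gripper is mounted at the origin on the work surface. World frame = base frame: x ahead of the robot, y to its left, z up, the work surface at z = 0. Lengths are in m, angles in rad, forces in N, time in s.
With the tool pointing down it reaches from about 0.4 to 0.925 m from the base axis. Payload 3.4 kg.
Tool frame: the origin (TCP) lies at the very end of the fingers, on their centre line; the grasp point (between the pads) lies 19 mm behind it; z points along the fingers, y is the direction in which the jaws open and shut (so a half turn about z gives the same grasp; the last joint's range is limited). The gripper opens to 85 mm and grips with 20 to 120 N. Pads are 22 mm wide; open, the fingers measure 114 mm over their backs; the gripper's body (76 mm by 85 mm) begins 54 mm behind the grasp point. The pads swing forward as they close: fully open they stand 13 mm farther back than shut.
Start: joints at [1.125, 0.307, 1.506, -0, 1.328, -0.073], TCP at [0.209, 0.536, 0.231] pointing down, gripper open.
Joint ranges: [-3.12, 3.12], [-1.05, 2.28], [0.14, 2.33], [-1.42, 4.57], [0.1, 2.73], [-2.68, 2.68]. Speed limits (rad/s): [2.57, 2.57, 3.14, 3.14, 3.14, 3.14].

### API

Orientations are given as a 3x3 rotation matrix whose columns are the frame's x, y, z axes.
In Python, from station import bot, optics gives the robot as it stands.
- The arm moves only by the tool carry_out, never from a script. Its argument "motion" is a list of rows, each a list of 3 entries, a list of its own where there are three numbers: the shift along the tool's x, y, z in cm, then the turn about the tool's z in rad, then the finger opening in cm, from 0 to 8.54. A call has 1 to 5 rows; each row shifts and turns the pose as measured when the row begins, along the tool's axes as they then stand; what a row does not reach is not made up. A row lasts 1/10 s, in which the tool goes at most 50 mm and 8.59 degrees, less where a joint would pass 70% of its speed; a pose out of reach is approached as far as the arm can. A call with a gripper value outside its range is refused whole. The fingers move at their own pace and stop on an object; "force" is the grip in N (left out, the last holds). Time passes only in rows, so rows that do not move let the fingers close. It gives the time, the measured TCP pose, the force and the opening at its end, in the units of the state.
- bot.sense(): the state, without advancing time (a new reading comes with each control period).
- optics.snapshot(name): name is "side" or "top" or "wrist"; returns a dict with "img" (400x640x3 uint8, red, green, blue), "fx", "fy", "cx", "cy" (pixels), "xyz" and "attitude" of the camera in the world. Camera axes: x right, y down, z forward; pixel columns grow to the right and rows downward; lengths in m; the calibration is good to about 2 mm. A picture is of the moment at which its call begins. There is no depth.
- bot.sign_off(): hands the job in, once; it reports no verdict.
The state is a dict: "time_s": time; "joint_positions": joint angles; "qd": joint speeds; "tau": joint torques, N m; "ee_pos": TCP position; "ee_rot": TCP orientation; "force": force on the tool from outside, world axes, zero at the start; "ft_torque": the same for the moment, N m; "width": opening from 0.0 (shut) to 1.0 (fully open).
Only numpy, scipy, OpenCV 4.12 (cv2) and the standard library are available. Lean on these libraries where they do the work, as an engineer would, in place of code of your own. Each camera call takes 0.05 s, during which the arm holds its last target.

## Working session

There is one attempt and no reset: what is moved stays moved. The work goes in short steps, Python scripts to look and compute and a tool call to move; the robot and the scene stay as the last step left them, time stands still between calls to the robot, and variables do not carry over. Pictures are saved under pics/ and viewed, and the job is handed in when it is done.

Besides the shell and the picture viewer there is one more tool, called after "Call:" as name([rows], argument=value, ...), one row to a line, values as JSON. carry_out: Moves the arm, as the interface text tells. Its arguments: {"type":"object","properties":{"motion":{"type":"array","items":{"type":"array"}},"force":{"type":"number"}},"required":["motion"]}

```bash
ls; mkdir -p pics
cat > h.py <<'E'
import numpy as np, cv2
from station import bot, optics
def snap(n,f):
    s=optics.snapshot(n); cv2.imwrite('pics/'+f+'.png',cv2.cvtColor(s['img'],cv2.COLOR_RGB2BGR)); return s
def ray(s,u,v):
    R=np.array(s['attitude']).reshape(3,3); d=R@np.array([(u-s['cx'])/s['fx'],(v-s['cy'])/s['fy'],1]); return np.array(s['xyz']),d
def onz(s,u,v,z):
    o,d=ray(s,u,v); return (o+d*(z-o[2])/d[2]).round(4)
def proj(s,p):
    R=np.array(s['attitude']).reshape(3,3); q=R.T@(np.array(p)-np.array(s['xyz'])); return (s['fx']*q[0]/q[2]+s['cx'],s['fy']*q[1]/q[2]+s['cy'])
E
python3 - <<'E'
from h import *
for n in ['top','side','wrist']:
    s=snap(n,n+'0'); print(n,s['xyz'],np.array(s['attitude']).round(3).tolist(),s['fx'],s['cx'],s['cy'])
print(bot.sense())
E
```

```text
pics
top [0.34674435 0.00819443 1.08860497] [[-0.096, -0.971, 0.219], [-0.995, 0.093, -0.022], [0.001, -0.22, -0.975]] 392.91199929739327 320.41234246627636 197.36656247494716
side [ 0.05583767 -0.76741158  0.90604516] [[0.848, -0.36, 0.39], [-0.531, -0.57, 0.627], [-0.003, -0.739, -0.674]] 447.3591602925839 327.3993836475322 196.19146283530978
wrist [0.13993241 0.56307518 0.37257214] [[0.363, 0.892, 0.27], [0.932, -0.347, -0.107], [-0.001, 0.29, -0.957]] 354.03795959188994 317.3656458502825 202.95780301920797
{'time_s': 0.15, 'joint_positions': array([ 1.12549085e+00,  3.07419307e-01,  1.50736776e+00, -1.46044423e-05,
        1.32838844e+00, -7.34933586e-02]), 'qd': array([ 0.00081894, -0.00131167, -0.00422408,  0.0005473 ,  0.00048331,
       -0.00064994]), 'tau': array([ 6.69021956e-04, -4.57974565e+01, -2.52219987e+01,  6.61853028e-05,
        8.48070922e-03, -2.59961848e-05]), 'ee_pos': array([0.20869778, 0.53522671, 0.23058435]), 'ee_rot': array([[-9.31671767e-01,  3.63300524e-01, -6.68993132e-04],
       [ 3.63301126e-01,  9.31670668e-01, -1.43459855e-03],
       [ 1.02090872e-04, -1.57962093e-03, -9.99998747e-01]]), 'force': array([ 0.52281636, -0.10947194, -0.04093492]), 'ft_torque': array([ 0.03945253, -0.00583002,  0.00874992]), 'width': 1.0002335132934017}
```

View pics/top0.png

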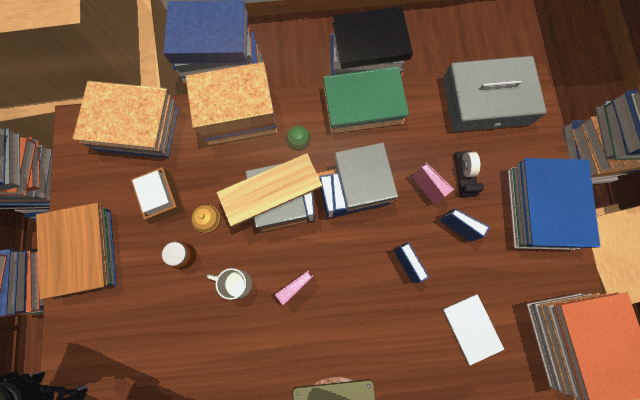

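View pics/side0.png

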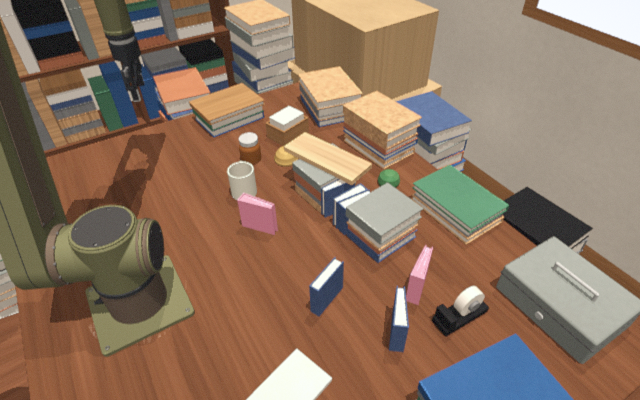

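View pics/wrist0.png

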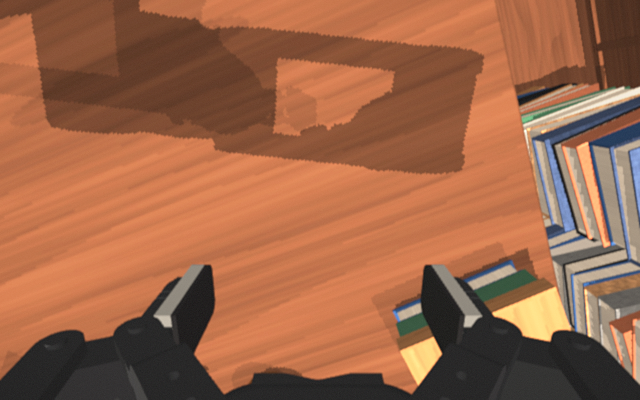

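Run:
```python
from h import *
im=cv2.imread('pics/top0.png')
cv2.imwrite('pics/tz1.png',cv2.resize(im[195:295,380:500],None,fx=6,fy=6,interpolation=cv2.INTER_CUBIC))
cv2.imwrite('pics/tz2.png',cv2.resize(im[135:240,205:405],None,fx=4,fy=4,interpolation=cv2.INTER_CUBIC))
im=cv2.imread('pics/side0.png')
cv2.imwrite('pics/sz1.png',cv2.resize(im[125:265,270:430],None,fx=4.2,fy=4.2,interpolation=cv2.INTER_CUBIC))
```

```text
(no output)
```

View pics/tz1.png

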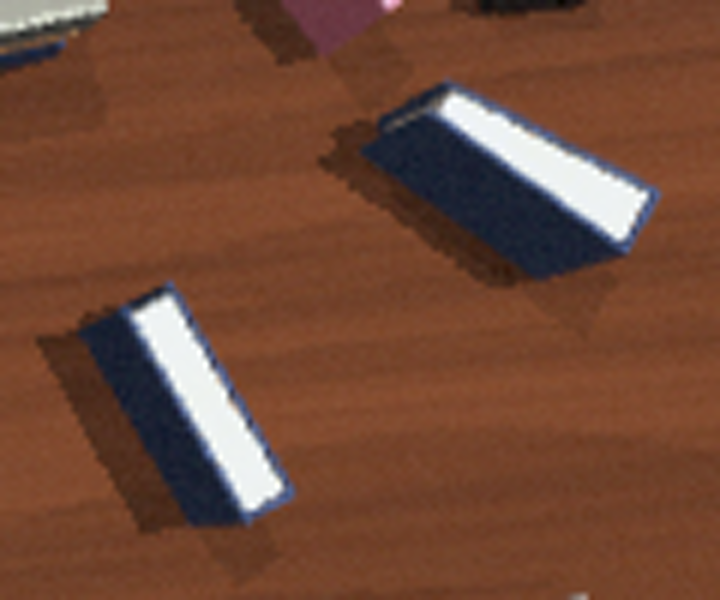

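View pics/tz2.png

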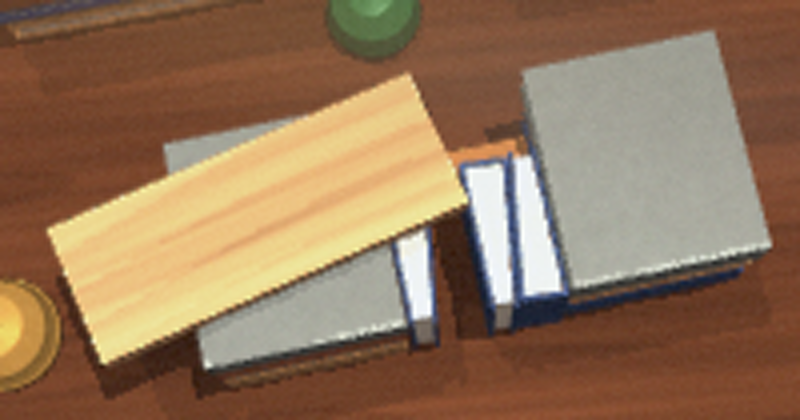

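View pics/sz1.png

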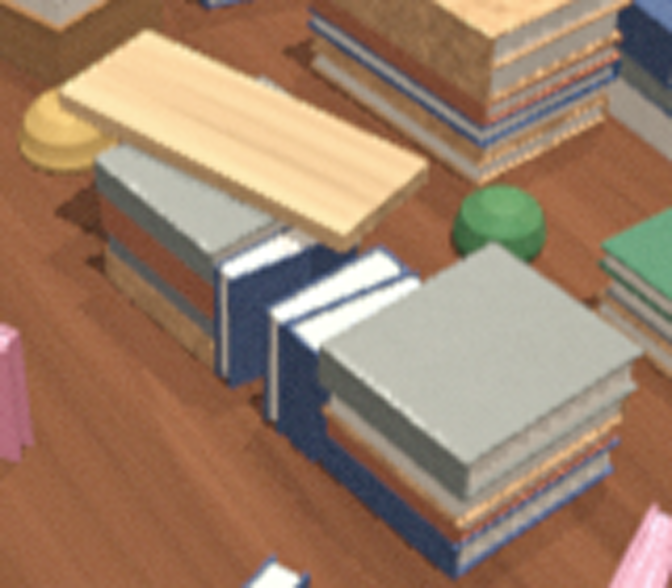

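Run:
```python
from h import *
s=optics.snapshot('top')
def z2(u,v,z): return onz(s,205+u/4,135+v/4,z)
def z1(u,v,z): return onz(s,380+u/6,195+v/6,z)
pb=np.array([z2(*p,.11) for p in [(525,70),(715,33),(768,248),(575,292)]])
print(pb,pb.mean(0)); e=pb[0]-pb[3]+pb[1]-pb[2]; print('bay yaw',np.arctan2(e[1],e[0]),np.linalg.norm(e)/2)
print('pa front',z2(207,368,.11),z2(408,330,.11), z2(165,145,.11))
bd=np.array([z2(*p,.128) for p in [(48,230),(408,75),(467,203),(103,363)]]); print(bd,bd.mean(0),np.linalg.norm(bd[0]-bd[1]),np.linalg.norm(bd[1]-bd[2]))
d=bd[0]-bd[1]; print('board y-axis yaw',np.arctan2(d[1],d[0]))
bk=np.array([z1(*p,.1) for p in [(445,85),(655,190),(628,252),(430,112)]]);print(bk)
sp=(bk[1]+bk[2])/2; fe=(bk[0]+bk[3])/2; d=fe-sp; print('book',(sp+fe)/2,np.linalg.norm(d),np.arctan2(d[1],d[0]),np.linalg.norm(bk[1]-bk[2]),np.linalg.norm(bk[0]-bk[3]))
print('plain',[z1(*p,.1) for p in [(175,285),(293,490),(248,522),(128,305)]])
print('mug',onz(s,233,284,.09),'jar',onz(s,174,254,.085),'bell',onz(s,206,218,.05),'green',onz(s,298,136,.045),'tape',onz(s,468,172,.08))
print('pink',onz(s,294,288,.1),onz(s,434,183,.1))
print('vol4 front',z2(414,343,.1),z2(438,343,.1),'vol2 front',z2(493,332,.1),z2(512,328,.1))
```

```text
[[ 0.6824 -0.0671  0.11  ]
 [ 0.696  -0.1944  0.11  ]
 [ 0.5486 -0.2091  0.11  ]
 [ 0.532  -0.0832  0.11  ]] [ 0.61475 -0.13845  0.11   ]
bay yaw 0.10305869534075066 0.14969425506678602
pa front [0.5058 0.1522 0.11  ] [0.5178 0.0245 0.11  ] [0.6539 0.1704 0.11  ]
[[ 0.5997  0.2436  0.128 ]
 [ 0.6801  0.0095  0.128 ]
 [ 0.592  -0.0201  0.128 ]
 [ 0.5121  0.2131  0.128 ]] [0.595975 0.111525 0.128   ] 0.2475216556182509 0.09293960404477744
board y-axis yaw 1.901617796313611
[[ 0.505  -0.3527  0.1   ]
 [ 0.4518 -0.4335  0.1   ]
 [ 0.4269 -0.4172  0.1   ]
 [ 0.494  -0.3444  0.1   ]]
book [ 0.469425 -0.38695   0.1     ] 0.09755133264082042 0.9063816265520234 0.02976071235706562 0.013780058055030128
plain [array([ 0.4315, -0.2255,  0.1   ]), array([ 0.3434, -0.2615,  0.1   ]), array([ 0.3324, -0.2411,  0.1   ]), array([ 0.4251, -0.2047,  0.1   ])]
mug [0.3723 0.2224 0.09  ] jar [0.4611 0.3688 0.085 ] bell [0.5528 0.2947 0.05  ] green [0.7638 0.0302 0.045 ] tape [ 0.6046 -0.4141  0.08  ]
pink [0.3481 0.0719 0.1   ] [ 0.5785 -0.3123  0.1   ]
vol4 front [0.5108 0.0216 0.1   ] [0.5094 0.0064 0.1   ] vol2 front [ 0.5131 -0.0292  0.1   ] [ 0.5145 -0.0415  0.1   ]
```

```bash
cat >> h.py <<'E'
def pose():
    s=bot.sense(); R=np.array(s['ee_rot']).reshape(3,3); return np.array(s['ee_pos']),np.arctan2(R[1,0],R[0,0]),s
def plan(p,yaw,n=None,smax=4.5,amax=.14,show=25):
    # rows (tool x,y,z cm, turn) towards world p with tool-x heading yaw
    q,w,s=pose(); d=np.array(p)-q; a=(yaw-w+np.pi)%(2*np.pi)-np.pi
    k=max(1,int(np.ceil(max(np.linalg.norm(d)*100/smax,abs(a)/amax)))) if n is None else n
    print('at',q.round(4),round(w,3),'t',s['time_s'],'F',np.round(s['force'],1),'w',round(s['width'],3),'rows',k)
    for i in range(min(k,show)):
        h=w+a*i/k; c,sn=np.cos(h),np.sin(h); g=d/k*100
        # tool x=(c,s), tool y = x rotated -90deg => (s,-c), z down
        print([[round(c*g[0]+sn*g[1],2),round(sn*g[0]-c*g[1],2),round(-g[2],2)],round(-a/k,3)])
E
python3 -c "
from h import *
plan([.52,0,.28],.1)"
```

```text
at [0.2087 0.5353 0.2307] 2.77 t 0.2 F [-0.5  0.1  0.2] w 0.995 rows 20
[[np.float64(-2.42), np.float64(-1.93), np.float64(-0.25)], np.float64(0.133)]
[[np.float64(-2.66), np.float64(-1.59), np.float64(-0.25)], np.float64(0.133)]
[[np.float64(-2.85), np.float64(-1.22), np.float64(-0.25)], np.float64(0.133)]
[[np.float64(-2.98), np.float64(-0.83), np.float64(-0.25)], np.float64(0.133)]
[[np.float64(-3.07), np.float64(-0.43), np.float64(-0.25)], np.float64(0.133)]
[[np.float64(-3.1), np.float64(-0.02), np.float64(-0.25)], np.float64(0.133)]
[[np.float64(-3.07), np.float64(0.4), np.float64(-0.25)], np.float64(0.133)]
[[np.float64(-2.99), np.float64(0.8), np.float64(-0.25)], np.float64(0.133)]
[[np.float64(-2.86), np.float64(1.19), np.float64(-0.25)], np.float64(0.133)]
[[np.float64(-2.67), np.float64(1.56), np.float64(-0.25)], np.float64(0.133)]
[[np.float64(-2.44), np.float64(1.9), np.float64(-0.25)], np.float64(0.133)]
[[np.float64(-2.17), np.float64(2.21), np.float64(-0.25)], np.float64(0.133)]
[[np.float64(-1.85), np.float64(2.48), np.float64(-0.25)], np.float64(0.133)]
[[np.float64(-1.51), np.float64(2.71), np.float64(-0.25)], np.float64(0.133)]
[[np.float64(-1.13), np.float64(2.88), np.float64(-0.25)], np.float64(0.133)]
[[np.float64(-0.74), np.float64(3.01), np.float64(-0.25)], np.float64(0.133)]
[[np.float64(-0.33), np.float64(3.08), np.float64(-0.25)], np.float64(0.133)]
[[np.float64(0.08), np.float64(3.1), np.float64(-0.25)], np.float64(0.133)]
[[np.float64(0.49), np.float64(3.06), np.float64(-0.25)], np.float64(0.133)]
[[np.float64(0.89), np.float64(2.96), np.float64(-0.25)], np.float64(0.133)]
```

Call:
carry_out([
  [[-2.4,-1.9,-0.3],0.13,8.5],
  [[-2.7,-1.6,-0.3],0.13,8.5],
  [[-2.9,-1.2,-0.3],0.13,8.5],
  [[-3.0,-0.8,-0.3],0.13,8.5],
  [[-3.1,-0.4,-0.3],0.13,8.5],
])

```text
time_s: 0.7
ee_pos: [0.2881, 0.4003, 0.244]
ee_rot: [[-0.507, 0.862, -0.003], [0.862, 0.507, -0.002], [-0.0, -0.003, -1.0]]
force: [0.8, 0.9, 0.5]
width: 0.995
```

Call:
carry_out([
  [[-3.1,0,-0.3],0.13,8.5],
  [[-3.1,0.4,-0.3],0.13,8.5],
  [[-3.0,0.8,-0.3],0.13,8.5],
  [[-2.9,1.2,-0.3],0.13,8.5],
  [[-2.7,1.6,-0.3],0.13,8.5],
])

```text
time_s: 1.2
ee_pos: [0.3679, 0.2589, 0.2592]
ee_rot: [[0.145, 0.989, -0.003], [0.989, -0.145, -0.003], [-0.003, -0.002, -1.0]]
force: [-0.2, 0.5, -0.0]
width: 0.99
```

Call:
carry_out([
  [[-2.4,1.9,-0.3],0.13,8.5],
  [[-2.2,2.2,-0.3],0.13,8.5],
  [[-1.9,2.5,-0.3],0.13,8.5],
  [[-1.5,2.7,-0.3],0.13,8.5],
  [[-1.1,2.9,-0.3],0.13,8.5],
])

```text
time_s: 1.7
ee_pos: [0.4456, 0.1176, 0.2747]
ee_rot: [[0.733, 0.68, -0.003], [0.68, -0.733, -0.003], [-0.004, -0.0, -1.0]]
force: [0.8, 0.9, 1.1]
width: 0.995
```

```bash
sed -i 's/print(\[\[round/print([[float(x) for x in [round/; s/round(-g\[2\],2)\],round(-a\/k,3)\])/round(-g[2],2)]],float(round(-a\/k,3))])/' h.py; python3 -c "
from h import *
plan([.52,0,.28],.1)"
```

```text
at [0.4456 0.1176 0.2747] 0.748 t 1.7 F [0.8 0.9 1.1] w 0.995 rows 5
[[-0.51, 2.74, -0.11], 0.13]
[[-0.15, 2.78, -0.11], 0.13]
[[0.21, 2.77, -0.11], 0.13]
[[0.57, 2.72, -0.11], 0.13]
[[0.91, 2.63, -0.11], 0.13]
```

Call:
carry_out([
  [[-0.5,2.8,-0.1],0.13,8.5],
  [[-0.1,2.8,-0.1],0.13,8.5],
  [[0.2,2.8,-0.1],0.13,8.5],
  [[0.6,2.7,-0.1],0.13,8.5],
  [[0.9,2.6,-0.1],0.13,8.5],
])

```text
time_s: 2.2
ee_pos: [0.5215, -0.0071, 0.2799]
ee_rot: [[0.998, 0.068, -0.003], [0.068, -0.998, -0.002], [-0.004, 0.002, -1.0]]
force: [-0.5, -0.4, 0.3]
width: 0.994
```

Call:
carry_out([
  [[0,0,0],0,8.5],
])

```text
time_s: 2.3
ee_pos: [0.5234, -0.0099, 0.2797]
ee_rot: [[0.998, 0.063, -0.002], [0.063, -0.998, -0.004], [-0.002, 0.003, -1.0]]
force: [0.3, 1.3, 0.2]
width: 1.0
```

```bash
python3 -c "
from h import *
s=snap('wrist','w1'); print(s['xyz']); print(pose()[:2])"
```

```text
[ 0.59798005 -0.00401583  0.4216311 ]
(array([ 0.52219516, -0.00860505,  0.27948979]), np.float64(0.06577154088808035))
```

View pics/w1.png

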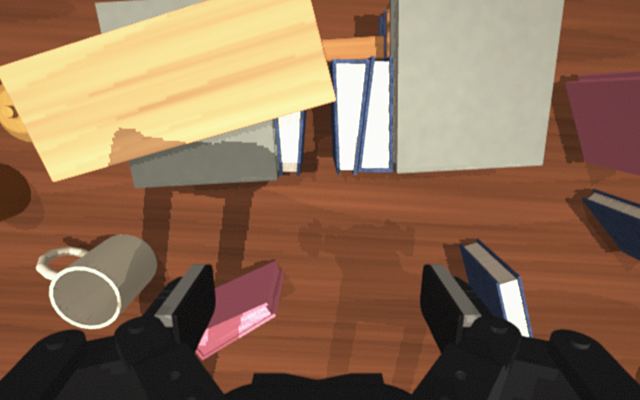

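Run:
```python
from h import *
im=cv2.imread('pics/w1.png')
cv2.imwrite('pics/wz1.png',cv2.resize(im[0:200,250:410],None,fx=5,fy=3,interpolation=cv2.INTER_CUBIC))
cv2.imwrite('pics/wz2.png',cv2.resize(im[150:200,120:560],None,fx=1.8,fy=9,interpolation=cv2.INTER_CUBIC))
```

```text
(no output)
```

View pics/wz1.png

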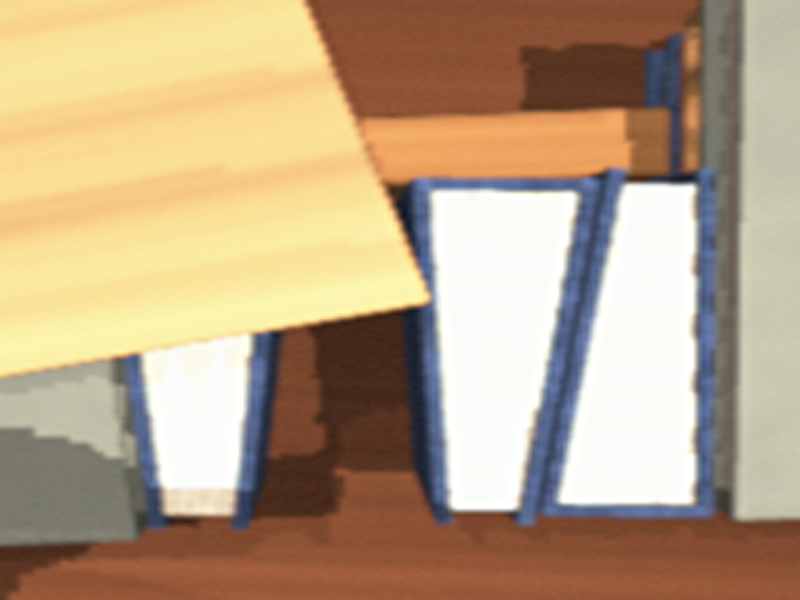

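View pics/wz2.png

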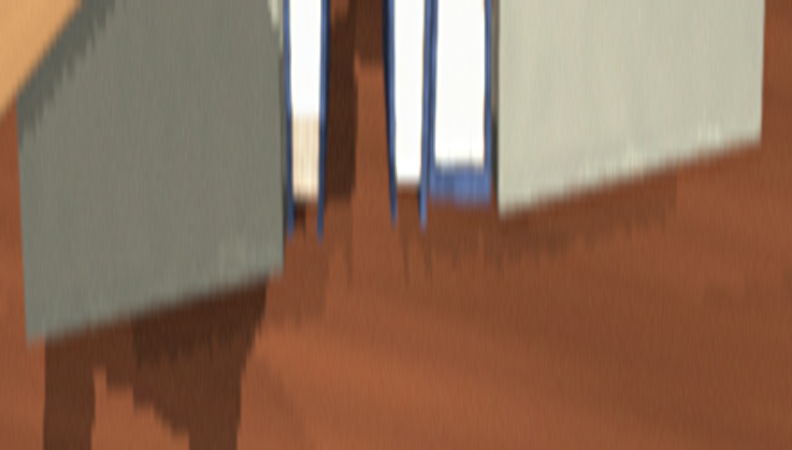

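Run:
```python
from h import *
import json
s=optics.snapshot('wrist')
A=lambda x,y,z: onz(s,250+x/5,y/3,z)
B=lambda x,y,z: onz(s,120+x/1.8,150+y/9,z)
a1,a2,b1,b2=[B(*p,.11) for p in [(27,340),(283,268),(500,213),(760,143)]]
print(a1,a2,b1,b2,np.linalg.norm(a1-a2),np.linalg.norm(a2-b1),np.linalg.norm(b1-b2))
d=a1-b2; th=np.arctan2(-d[0],d[1]); print('yaw',th)
c=(a1+a2+b1+b2)/4; ex=np.array([np.cos(th),np.sin(th),0]); ey=np.array([-np.sin(th),np.cos(th),0])
o=c+.075*ex; o[2]=0; print('bay',o)
def loc(p): p=p-o; return [round(float(p@ex)*1000,1),round(float(p@ey)*1000,1)]
for n,p in dict(v4Rf=(245,520),v4Rb=(268,335),v4Lf=(155,525),v4Lb=(132,360),v2Lf=(440,520),v2Lb=(415,183),v2Rf=(527,520),v2Rb=(598,180),v1Lf=(545,513),v1Rf=(712,513),v1Rb=(710,172)).items(): print(n,loc(A(*p,.1)))
print('board corner',loc(A(428,298,.128)),A(428,298,.128)); 
bd=[onz(s,u,v,.128) for u,v in [(0,66),(53,181),(335.6,99.3),(311,0)]]; print(bd)
f=bd[1]-bd[2]; print('board yaw',np.arctan2(-f[0],f[1]),np.linalg.norm(f))
l=bd[3]-bd[2]; print(np.arctan2(l[1],l[0]))
print('slot',o-.025*ex+.013*ey)
```

```text
[0.5048 0.1566 0.11  ] [0.5207 0.0281 0.11  ] [ 0.5334 -0.0797  0.11  ] [ 0.5489 -0.2074  0.11  ] 0.1294799598393512 0.10854552040503558 0.12863724188585512
yaw 0.12056623692383697
bay [ 0.60140555 -0.01657942  0.        ]
v4Rf [-72.1, 34.7]
v4Rb [-17.1, 26.8]
v4Lf [-72.7, 51.5]
v4Lb [-22.9, 51.3]
v2Lf [-74.1, -1.3]
v2Lb [23.0, -0.8]
v2Rf [-74.9, -17.4]
v2Rb [22.0, -31.7]
v1Lf [-72.9, -20.8]
v1Rf [-74.7, -51.6]
v1Rb [23.2, -50.6]
board corner [-7.8, -0.3] [ 0.5937 -0.0178  0.128 ]
[array([0.6013, 0.2432, 0.128 ]), array([0.5115, 0.2164, 0.128 ]), array([ 0.5938, -0.0178,  0.128 ]), array([0.6626, 0.0059, 0.128 ])]
board yaw 0.3379295477258168 0.24823966242323167
0.3317458755811196
slot [ 0.57502347 -0.00668065  0.        ]
```

```bash
python3 -c "
from h import *
plan([.45,-.41,.25],.906)"
```

```text
at [ 0.5214 -0.0076  0.2795] 0.068 t 2.4 F [-0.4  0.4  0.2] w 0.995 rows 10
[[-0.98, 3.97, 0.29], -0.084]
[[-1.31, 3.87, 0.29], -0.084]
[[-1.63, 3.75, 0.29], -0.084]
[[-1.94, 3.6, 0.29], -0.084]
[[-2.23, 3.42, 0.29], -0.084]
[[-2.51, 3.22, 0.29], -0.084]
[[-2.77, 3.0, 0.29], -0.084]
[[-3.02, 2.76, 0.29], -0.084]
[[-3.24, 2.5, 0.29], -0.084]
[[-3.43, 2.22, 0.29], -0.084]
```

Call:
carry_out([
  [[-1.0,4.0,0.3],-0.084,8.5],
  [[-1.3,3.9,0.3],-0.084,8.5],
  [[-1.6,3.8,0.3],-0.084,8.5],
  [[-1.9,3.6,0.3],-0.084,8.5],
  [[-2.2,3.4,0.3],-0.084,8.5],
])

```text
time_s: 2.9
ee_pos: [0.4873, -0.2038, 0.2639]
ee_rot: [[0.864, 0.503, -0.005], [0.503, -0.864, 0.005], [-0.002, -0.006, -1.0]]
force: [0.4, -0.2, 0.5]
width: 0.996
```

Call:
carry_out([
  [[-2.5,3.2,0.3],-0.084,8.5],
  [[-2.8,3.0,0.3],-0.084,8.5],
  [[-3.0,2.8,0.3],-0.084,8.5],
  [[-3.2,2.5,0.3],-0.084,8.5],
  [[-3.4,2.2,0.3],-0.084,8.5],
])

```text
time_s: 3.4
ee_pos: [0.4607, -0.405, 0.2475]
ee_rot: [[0.557, 0.831, -0.005], [0.831, -0.557, 0.009], [0.005, -0.009, -1.0]]
force: [1.0, -0.2, 0.2]
width: 0.995
```

Call:
carry_out([
  [[0,0,0],0,8.5],
])

```text
time_s: 3.5
ee_pos: [0.4601, -0.4085, 0.2465]
ee_rot: [[0.557, 0.831, -0.006], [0.831, -0.556, 0.008], [0.003, -0.009, -1.0]]
force: [-0.2, 1.2, -0.0]
width: 1.001
```

```bash
python3 -c "
from h import *
s=snap('wrist','w2'); print(pose()[:2])"
```

```text
(array([ 0.4602982 , -0.40578043,  0.24664922]), np.float64(0.9798405745606314))
```

View pics/w2.png

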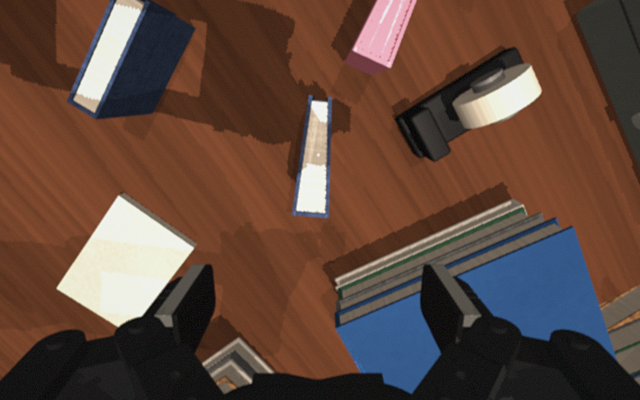

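Run:
```python
from h import *
im=cv2.imread('pics/w2.png')
cv2.imwrite('pics/wz3.png',cv2.resize(im[85:225,270:350],None,fx=4,fy=4,interpolation=cv2.INTER_CUBIC))
```

```text
(no output)
```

View pics/wz3.png

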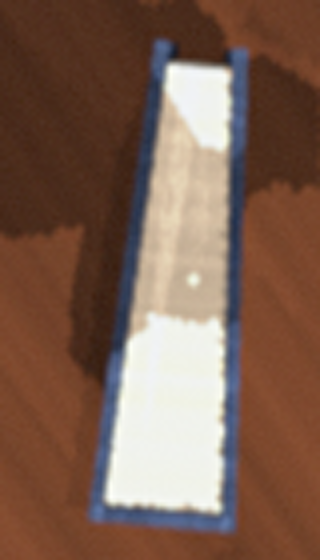

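Run:
```python
from h import *
s=optics.snapshot('wrist')
A=lambda x,y,z: onz(s,270+x/4,85+y/4,z)
b=np.array([A(*p,.1) for p in [(155,41),(247,48),(234,528),(91,517)]])
sp=(b[2]+b[3])/2; fe=(b[0]+b[1])/2; d=fe-sp; L=np.linalg.norm(d); yaw=np.arctan2(d[1],d[0])
print(sp,fe,L,np.linalg.norm(b[2]-b[3]),np.linalg.norm(b[0]-b[1]),yaw)
u=d/L; g=sp+u*.014; print('grasp',g, 'bluepile',[onz(s,x,y,.1) for x,y in [(338,283),(340,325)]])
plan([g[0],g[1],.2],yaw)
plan([g[0],g[1],.06],yaw)
```

```text
[ 0.4409 -0.4209  0.1   ] [ 0.5025  -0.34355  0.1    ] 0.0988816590677968 0.030891422757781808 0.01802359564570847 0.8982665473579714
grasp [ 0.44962154 -0.40994853  0.1       ] bluepile [array([ 0.4253, -0.4884,  0.1   ]), array([ 0.4027, -0.5269,  0.1   ])]
at [ 0.4605 -0.4042  0.2469] 0.98 t 3.6 F [ 0.2  0.1 -0.1] w 0.996 rows 2
[[-0.54, -0.29, 2.34], 0.041]
[[-0.55, -0.27, 2.34], 0.041]
at [ 0.4605 -0.4042  0.2469] 0.98 t 3.6 F [ 0.2  0.1 -0.1] w 0.996 rows 5
[[-0.22, -0.12, 3.74], 0.016]
[[-0.22, -0.11, 3.74], 0.016]
[[-0.22, -0.11, 3.74], 0.016]
[[-0.22, -0.11, 3.74], 0.016]
[[-0.22, -0.1, 3.74], 0.016]
```

Call:
carry_out([
  [[-0.4,-0.3,2.0],0.04,8.5],
  [[-0.5,-0.3,2.0],0.04,8.5],
  [[-0.2,0,2.0],0,8.5],
  [[0,0,0],0,8.5],
])

```text
time_s: 4.0
ee_pos: [0.4508, -0.4001, 0.1874]
ee_rot: [[0.618, 0.786, -0.004], [0.786, -0.618, 0.014], [0.009, -0.012, -1.0]]
force: [0.1, -0.4, 0.0]
width: 0.994
```

```bash
python3 -c "
from h import *
plan([.4496,-.41,.065],.898)"
```

```text
at [ 0.4508 -0.4001  0.1874] 0.904 t 4.0 F [ 0.1 -0.4  0. ] w 0.994 rows 3
[[-0.28, 0.17, 4.08], 0.002]
[[-0.28, 0.17, 4.08], 0.002]
[[-0.28, 0.17, 4.08], 0.002]
```

Call:
carry_out([
  [[-0.3,0.2,3.0],0,8.5],
  [[-0.3,0.2,3.0],0,8.5],
  [[-0.2,0.1,3.0],0,8.5],
  [[-0.2,0,2.2],0,8.5],
  [[0,0,0.4],0,8.5],
])

```text
time_s: 4.5
ee_pos: [0.455, -0.4037, 0.0764]
ee_rot: [[0.611, 0.792, 0.005], [0.792, -0.611, 0.009], [0.01, -0.001, -1.0]]
force: [-0.4, -0.2, -0.1]
width: 0.995
```

```bash
python3 -c "
from h import *
plan([.4496,-.41,.065],.898)
s=snap('wrist','w3')"
```

```text
at [ 0.455  -0.4037  0.0764] 0.914 t 4.5 F [-0.4 -0.2 -0.1] w 0.995 rows 1
[[-0.83, -0.04, 1.14], 0.016]
```

View pics/w3.png

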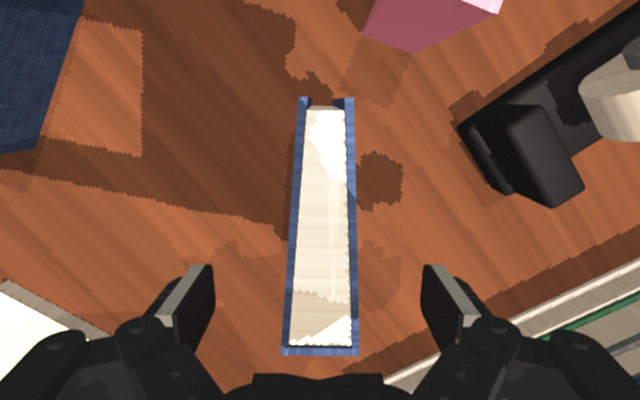

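Call:
carry_out([
  [[-0.6,0,0.8],0.01,8.5],
  [[-0.5,0,0.4],0.01,8.5],
  [[-0.2,0,0],0,8.5],
])

```text
time_s: 4.85
ee_pos: [0.45, -0.4149, 0.0683]
ee_rot: [[0.626, 0.78, 0.011], [0.78, -0.626, 0.004], [0.01, 0.006, -1.0]]
force: [0.6, -0.6, 0.3]
width: 0.996
```

```bash
python3 -c "
from h import *
plan([.4496,-.41,.065],.898)"
```

```text
at [ 0.45   -0.4149  0.0683] 0.895 t 4.85 F [ 0.6 -0.6  0.3] w 0.996 rows 1
[[0.36, -0.34, 0.33], -0.003]
```

Call:
carry_out([
  [[0.2,-0.2,1.0],0,8.5],
  [[0,0,0.1],0,5],
  [[0,0,0],0,1],
  [[0,0,0],0,1],
  [[0,0,0],0,1],
], force=60)

```text
time_s: 5.35
ee_pos: [0.4501, -0.4134, 0.0586]
ee_rot: [[0.627, 0.779, 0.013], [0.779, -0.627, 0.002], [0.009, 0.009, -1.0]]
force: [0.0, 0.9, 1.3]
width: 0.355
```

Call:
carry_out([
  [[0,0,0],0,1],
  [[0,0,0],0,1],
  [[0,0,0],0,1],
])

```text
time_s: 5.65
ee_pos: [0.4501, -0.4134, 0.0586]
ee_rot: [[0.627, 0.779, 0.013], [0.779, -0.627, 0.001], [0.009, 0.009, -1.0]]
force: [0.3, -0.2, -0.5]
width: 0.352
```

```bash
python3 -c "
from h import *
plan([.4496,-.41,.065],.898)
s=snap('wrist','w4')"
```

```text
at [ 0.4501 -0.4134  0.0586] 0.893 t 5.65 F [ 0.3 -0.2 -0.5] w 0.352 rows 1
[[0.24, -0.26, -0.64], -0.005]
```

View pics/w4.png

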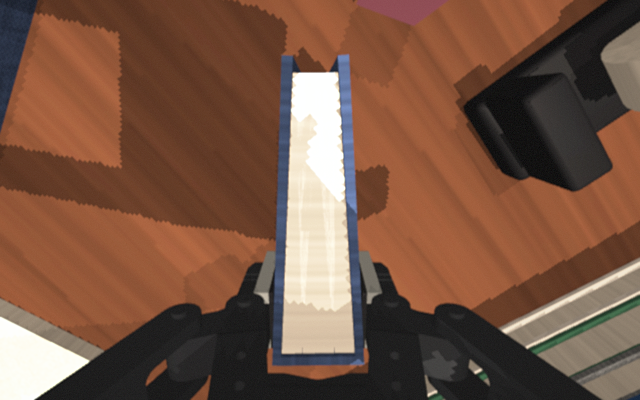

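```bash
cat >> h.py <<'E'
TH=.1206; O=np.array([.6014,-.0166,0]); EX=np.array([np.cos(TH),np.sin(TH),0]); EY=np.array([-np.sin(TH),np.cos(TH),0])
def W(x,y,z): return O+x*EX+y*EY+np.array([0,0,z])
def loc(p): p=np.array(p)-O; return (np.array([p@EX,p@EY,p[2]])*1000).round(1)
def tcp_for(bx,by,z,dy=-.07,off=.0385): # TCP for book centre in bay frame
    h=TH+dy; return W(bx,by,z)-off*np.array([np.cos(h),np.sin(h),0])
E
python3 -c "
from h import *
plan([.4501,-.4134,.19],.898)
p=tcp_for(-.14,.014,.19); print(p)
plan(p,.05)"
```

```text
at [ 0.4501 -0.4134  0.0586] 0.893 t 5.7 F [ 0.4  0.6 -0.2] w 0.35 rows 3
[[0.0, -0.0, -4.38], -0.002]
[[0.0, -0.0, -4.38], -0.002]
[[0.0, -0.0, -4.38], -0.002]
[ 0.42228184 -0.02149206  0.19      ]
at [ 0.4501 -0.4134  0.0586] 0.893 t 5.7 F [ 0.4  0.6 -0.2] w 0.35 rows 10
[[2.88, -2.67, -1.31], 0.084]
[[2.64, -2.91, -1.31], 0.084]
[[2.39, -3.12, -1.31], 0.084]
[[2.12, -3.31, -1.31], 0.084]
[[1.83, -3.48, -1.31], 0.084]
[[1.53, -3.62, -1.31], 0.084]
[[1.22, -3.73, -1.31], 0.084]
[[0.9, -3.82, -1.31], 0.084]
[[0.58, -3.89, -1.31], 0.084]
[[0.25, -3.92, -1.31], 0.084]
```

Call:
carry_out([
  [[0,0,-1.0],0,1],
  [[0,0,-2.5],0,1],
  [[0,0,-3.5],0,1],
  [[0,0,-4],0,1],
  [[0,0,-3],0,1],
])

```text
time_s: 6.2
ee_pos: [0.4447, -0.4098, 0.1977]
ee_rot: [[0.627, 0.779, 0.001], [0.779, -0.627, 0.014], [0.011, -0.008, -1.0]]
force: [0.7, -1.1, -2.1]
width: 0.35
```

```bash
python3 -c "
from h import *
p=tcp_for(-.14,.014,.195)
plan(p,.05,smax=3.5)
s=snap('wrist','w5')"
```

```text
at [ 0.4447 -0.4098  0.1977] 0.893 t 6.2 F [ 0.7 -1.1 -2.1] w 0.35 rows 12
[[2.4, -2.17, 0.02], 0.07]
[[2.25, -2.34, 0.02], 0.07]
[[2.08, -2.49, 0.02], 0.07]
[[1.9, -2.63, 0.02], 0.07]
[[1.71, -2.76, 0.02], 0.07]
[[1.51, -2.87, 0.02], 0.07]
[[1.3, -2.97, 0.02], 0.07]
[[1.09, -3.05, 0.02], 0.07]
[[0.88, -3.12, 0.02], 0.07]
[[0.65, -3.17, 0.02], 0.07]
[[0.43, -3.21, 0.02], 0.07]
[[0.2, -3.24, 0.02], 0.07]
```

View pics/w5.png

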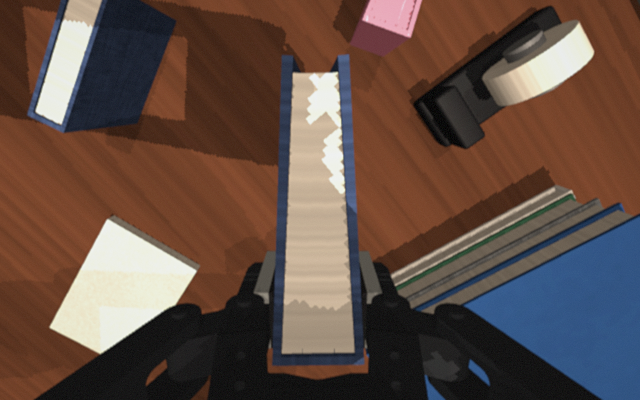

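Book lifted with no slip (its image in the gripper is unchanged). Carrying it over.

Call:
carry_out([
  [[2.4,-2.2,0],0.07,1],
  [[2.3,-2.3,0],0.07,1],
  [[2.1,-2.5,0],0.07,1],
  [[1.9,-2.6,0],0.07,1],
  [[1.7,-2.8,0],0.07,1],
])

```text
time_s: 6.75
ee_pos: [0.4401, -0.2509, 0.2079]
ee_rot: [[0.866, 0.5, 0.016], [0.501, -0.866, -0.002], [0.013, 0.01, -1.0]]
force: [0.7, 1.2, -2.2]
width: 0.348
```

Call:
carry_out([
  [[1.5,-2.9,0],0.07,1],
  [[1.3,-3.0,0],0.07,1],
  [[1.1,-3.0,0],0.07,1],
  [[0.9,-3.1,0],0.07,1],
  [[0.7,-3.2,0],0.07,1],
])

```text
time_s: 7.25
ee_pos: [0.4319, -0.0813, 0.2079]
ee_rot: [[0.988, 0.157, 0.016], [0.157, -0.988, -0.002], [0.015, 0.004, -1.0]]
force: [0.6, 0.9, -1.3]
width: 0.35
```

```bash
python3 -c "
from h import *
p=tcp_for(-.14,.014,.1)
plan(p,.05,smax=3.5)"
```

```text
at [ 0.4319 -0.0813  0.2079] 0.157 t 7.25 F [ 0.6  0.9 -1.3] w 0.35 rows 4
[[-0.0, -1.51, 2.7], 0.027]
[[-0.04, -1.51, 2.7], 0.027]
[[-0.08, -1.51, 2.7], 0.027]
[[-0.12, -1.51, 2.7], 0.027]
```

Call:
carry_out([
  [[0,-1.6,2],0.027,1],
  [[0,-1.6,2],0.027,1],
  [[-0.1,-1.6,2],0.027,1],
  [[-0.1,-1.4,2],0.027,1],
  [[0,0,0],0,1],
])

```text
time_s: 7.75
ee_pos: [0.422, -0.0132, 0.1274]
ee_rot: [[0.999, 0.049, 0.019], [0.049, -0.999, -0.001], [0.019, 0.002, -1.0]]
force: [0.0, -0.1, -2.4]
width: 0.352
```

```bash
python3 -c "
from h import *
p=tcp_for(-.14,.014,.065)
plan(p,.05,smax=3.5)
s=snap('wrist','w6');s=snap('side','s6');s=snap('top','t6');print(onz(s,312,272,.1))"
```

```text
at [ 0.422  -0.0132  0.1274] 0.049 t 7.75 F [ 0.  -0.1 -2.4] w 0.352 rows 2
[[-0.0, 0.42, 3.12], -0.0]
[[-0.0, 0.42, 3.12], -0.0]
[0.3823 0.0244 0.1   ]
```

View pics/w6.png

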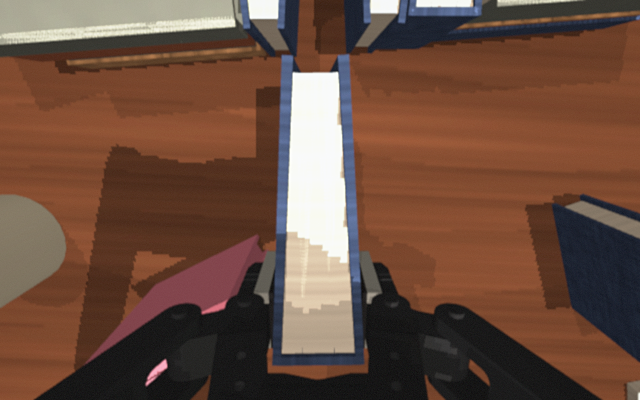

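View pics/s6.png

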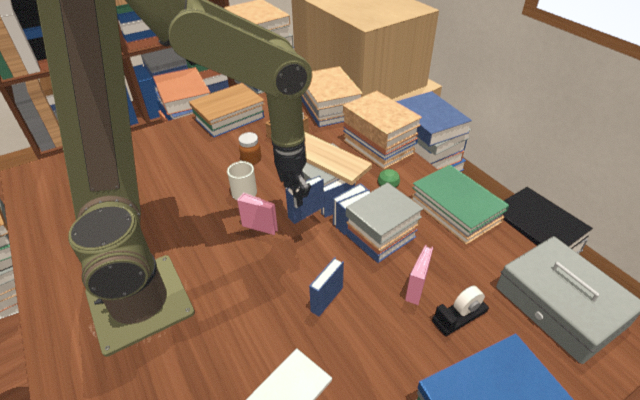

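Call:
carry_out([
  [[0.3,0.4,2],0,1],
  [[0.3,0.4,2],0,1],
  [[0,0,1.5],0,1],
  [[0,0,0],0,1],
])

```text
time_s: 8.3
ee_pos: [0.4416, -0.0275, 0.0797]
ee_rot: [[0.998, 0.047, 0.042], [0.048, -0.999, -0.006], [0.042, 0.008, -0.999]]
force: [-0.5, -0.3, -1.9]
width: 0.35
```

```bash
python3 -c "
from h import *
p=tcp_for(-.132,.014,.06)
plan(p,.05,smax=3.5)
print(loc(bot.sense()['ee_pos']))
s=snap('wrist','w7');s=snap('side','s7')"
```

```text
at [ 0.4416 -0.0275  0.0797] 0.048 t 8.3 F [-0.5 -0.3 -1.9] w 0.35 rows 1
[[-1.11, -0.75, 1.97], -0.002]
[-159.9    8.4   79.7]
```

View pics/w7.png

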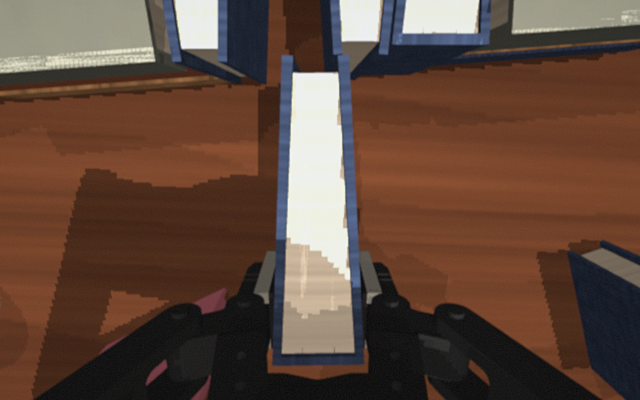

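Call:
carry_out([
  [[-0.6,-0.4,0],0,1],
  [[-0.6,-0.4,0],0,1],
  [[0,0,0],0,1],
])

```text
time_s: 8.7
ee_pos: [0.4309, -0.0202, 0.0829]
ee_rot: [[0.998, 0.046, 0.049], [0.047, -0.999, -0.007], [0.049, 0.01, -0.999]]
force: [0.2, -0.6, -2.2]
width: 0.349
```

```bash
python3 -c "
from h import *
p=tcp_for(-.132,.014,.06)
plan(p,.05,smax=3.5);print(bot.sense()['joint_positions'])"
```

```text
at [ 0.4309 -0.0202  0.0829] 0.047 t 8.7 F [ 0.2 -0.6 -2.2] w 0.349 rows 1
[[-0.07, 0.03, 2.29], -0.003]
[-1.44616552e-01  2.75037549e-01  2.03239204e+00 -3.30139692e-04
  7.84341761e-01  1.37985547e+00]
```

Call:
carry_out([
  [[0,0,2.0],0,1],
])

```text
time_s: 8.8
ee_pos: [0.4343, -0.0204, 0.0652]
ee_rot: [[0.997, 0.047, 0.056], [0.047, -0.999, -0.008], [0.056, 0.011, -0.998]]
force: [0.6, -0.3, -2.5]
width: 0.346
```

```bash
python3 -c "
from h import *
s=snap('wrist','w8');s=snap('side','s8')
p=tcp_for(-.132,.014,.06)
plan(p,.05,smax=3.5);x=bot.sense();print(x['joint_positions'],x['ee_rot'].round(3).tolist())"
```

```text
at [ 0.4305 -0.0199  0.0622] 0.047 t 8.9 F [-0.2  0.6 -2.5] w 0.35 rows 1
[[-0.03, 0.06, 0.22], -0.003]
[-1.44147617e-01  3.12119857e-01  2.05638250e+00 -3.67133950e-04
  7.25681625e-01  1.37985953e+00] [[0.998, 0.047, 0.047], [0.047, -0.999, -0.007], [0.046, 0.009, -0.999]]
```

Call:
carry_out([
  [[0,0,0.4],0,1],
])

```text
time_s: 9.0
ee_pos: [0.4311, -0.0199, 0.0588]
ee_rot: [[0.998, 0.047, 0.048], [0.048, -0.999, -0.007], [0.047, 0.009, -0.999]]
force: [-2.2, 0.8, 44.4]
width: 0.347
```

```bash
cat >> h.py <<'E'
def settle(n=2):
    for _ in range(n): s=optics.snapshot('wrist')
    return s
E
python3 -c "
from h import *
settle()
p=tcp_for(-.132,.014,.06)
plan(p,.05,smax=3.5)"
```

```text
at [ 0.4312 -0.0199  0.059 ] 0.048 t 9.1 F [-1.   0.1  2.4] w 0.35 rows 1
[[-0.1, 0.05, -0.1], -0.002]
```

Call:
carry_out([
  [[0,0,0],0,4.3],
  [[0,0,0],0,4.3],
  [[0,0,0],0,4.3],
])

```text
time_s: 9.4
ee_pos: [0.4331, -0.0201, 0.0607]
ee_rot: [[0.998, 0.047, 0.052], [0.048, -0.999, -0.008], [0.052, 0.01, -0.999]]
force: [0.7, 0.2, 0.1]
width: 0.504
```

```bash
python3 -c "
from h import *
s=snap('wrist','w9');snap('side','s9')
p=tcp_for(-.132,.014,.06)
plan(p,.05,smax=3.5)
im=cv2.imread('pics/s9.png');cv2.imwrite('pics/sz9.png',cv2.resize(im[130:260,230:430],None,fx=4,fy=4,interpolation=cv2.INTER_CUBIC))"
```

```text
at [ 0.433  -0.0201  0.0605] 0.048 t 9.5 F [ 1.4  0.3 -0.3] w 0.501 rows 1
[[-0.28, 0.03, 0.05], -0.002]
```

View pics/w9.png

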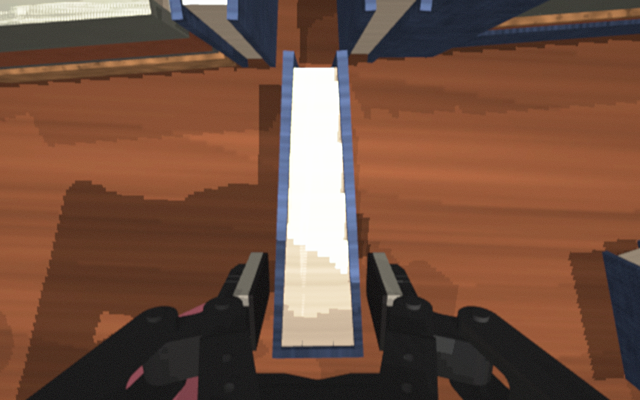

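View pics/sz9.png

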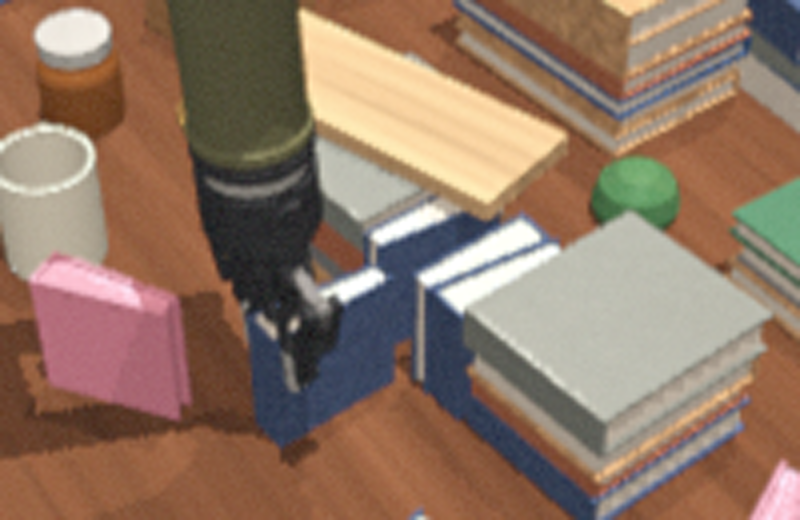

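```bash
cat >> h.py <<'E'
def book(s,pts,z=.1):
    b=np.array([onz(s,u,v,z) for u,v in pts]) # foreL,foreR,spineR,spineL
    sp=(b[2]+b[3])/2; fe=(b[0]+b[1])/2; d=fe-sp
    print('spine',loc(sp),'fore',loc(fe),'mid',loc((sp+fe)/2),'yaw rel bay',round(np.arctan2(d[1],d[0])-TH,3),'L',np.linalg.norm(d).round(4),np.linalg.norm(b[2]-b[3]).round(4),np.linalg.norm(b[0]-b[1]).round(4))
E
python3 - <<'E'
from h import *
s=optics.snapshot('wrist')
book(s,[(284,52),(347,52),(362,355),(273,355)])
print('vol4 R front',loc(onz(s,273,66,0)),'vol2 L front',loc(onz(s,340,61,0)), loc(onz(s,233,18,.1)),loc(onz(s,367,8,.1)))
print(loc(bot.sense()['ee_pos']))
E
```

```text
spine [-181.1   18.9  100. ] fore [-83.6  12.4 100. ] mid [-132.4   15.6  100. ] yaw rel bay -0.067 L 0.0977 0.0308 0.0176
vol4 R front [-73.1  34.4   0. ] vol2 L front [-73.1  -2.2   0. ] [-73.4  34.2 100. ] [-73.5  -2.4 100. ]
[-167.8   16.9   60.4]
```

Call:
carry_out([
  [[0,0,0],0,1],
  [[0,0,0],0,1],
  [[0,0,0],0,1],
], force=40)

```text
time_s: 9.85
ee_pos: [0.4328, -0.0197, 0.0606]
ee_rot: [[0.998, 0.047, 0.051], [0.047, -0.999, -0.007], [0.051, 0.009, -0.999]]
force: [0.5, 1.2, 0.1]
width: 0.36
```

Call:
carry_out([
  [[2.5,-0.15,0.1],0,1],
])

```text
time_s: 9.95
ee_pos: [0.448, -0.0167, 0.0601]
ee_rot: [[0.998, 0.048, 0.035], [0.048, -0.999, -0.007], [0.035, 0.008, -0.999]]
force: [-12.3, -1.4, 15.5]
width: 0.359
```

```bash
python3 -c "
from h import *
settle()
plan(tcp_for(-.057,.0135,.06),.05,n=2);print(loc(bot.sense()['ee_pos']))"
```

```text
at [ 0.4601 -0.0173  0.0613] 0.048 t 10.05 F [ 1.1 -0.3 -2.4] w 0.358 rows 2
[[2.24, -0.16, 0.07], -0.001]
[[2.24, -0.16, 0.07], -0.001]
[-140.4   16.3   61.3]
```

Call:
carry_out([
  [[2.2,-0.15,0.1],0,1],
])

```text
time_s: 10.15
ee_pos: [0.4768, -0.0145, 0.0605]
ee_rot: [[0.998, 0.047, 0.046], [0.048, -0.999, -0.007], [0.045, 0.009, -0.999]]
force: [-2.1, -0.4, 0.4]
width: 0.355
```

```bash
python3 -c "
from h import *
settle(1);snap('wrist','w10')
plan(tcp_for(-.057,.0135,.06),.05,n=1);print(loc(bot.sense()['ee_pos']))"
```

```text
at [ 0.4853 -0.015   0.0617] 0.048 t 10.25 F [ 1.1 -0.1 -2.2] w 0.358 rows 1
[[1.95, -0.21, 0.17], -0.002]
[-115.    15.5   61.7]
```

View pics/w10.png

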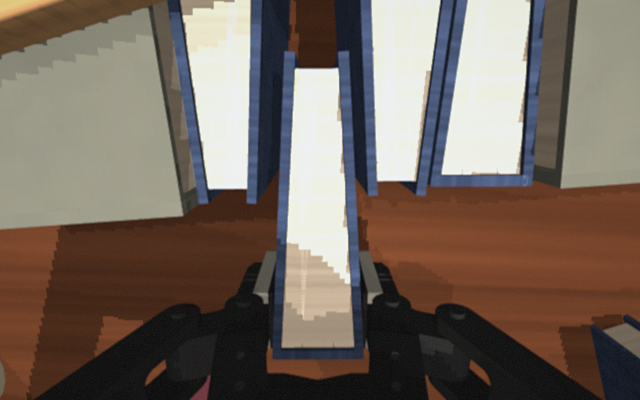

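Call:
carry_out([
  [[1.8,-0.2,0.2],0,1],
])

```text
time_s: 10.35
ee_pos: [0.4962, -0.0122, 0.06]
ee_rot: [[0.998, 0.048, 0.046], [0.049, -0.999, -0.008], [0.046, 0.01, -0.999]]
force: [-24.0, -4.0, 36.5]
width: 0.361
```

```bash
python3 -c "
from h import *
settle(1);snap('wrist','w11')
plan(tcp_for(-.057,.0135,.059),.05,n=1);print(loc(bot.sense()['ee_pos']))"
```

```text
at [ 0.5032 -0.0122  0.0607] 0.049 t 10.45 F [ 1.  -0.3 -3. ] w 0.355 rows 1
[[0.15, -0.02, 0.17], -0.001]
[-96.9  16.1  60.7]
```

View pics/w11.png

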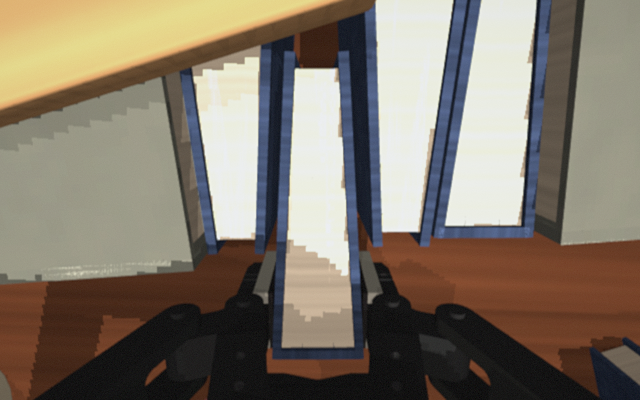

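Call:
carry_out([
  [[0,0,0.2],0,1],
  [[0,0,0],0,4.4],
  [[0,0,0],0,4.4],
  [[0,0,0],0,4.4],
])

```text
time_s: 10.85
ee_pos: [0.5018, -0.0128, 0.0602]
ee_rot: [[0.997, 0.048, 0.059], [0.049, -0.999, -0.009], [0.059, 0.012, -0.998]]
force: [-0.1, 0.6, -0.6]
width: 0.514
```

Call:
carry_out([
  [[-2.0,0.1,0],0,4.4],
])

```text
time_s: 10.95
ee_pos: [0.485, -0.0151, 0.0594]
ee_rot: [[0.997, 0.048, 0.064], [0.049, -0.999, -0.009], [0.064, 0.013, -0.998]]
force: [-0.2, -1.0, -0.2]
width: 0.514
```

```bash
python3 -c "
from h import *
settle(1);snap('wrist','w12')
plan(W(-.138,.0175,.065),.05,n=1);print(loc(bot.sense()['ee_pos']))"
```

```text
at [ 0.4777 -0.0145  0.0581] 0.049 t 11.05 F [-0.9 -1.   0.5] w 0.516 rows 1
[[-1.55, 0.06, -0.69], -0.001]
[-122.5   17.    58.1]
```

View pics/w12.png

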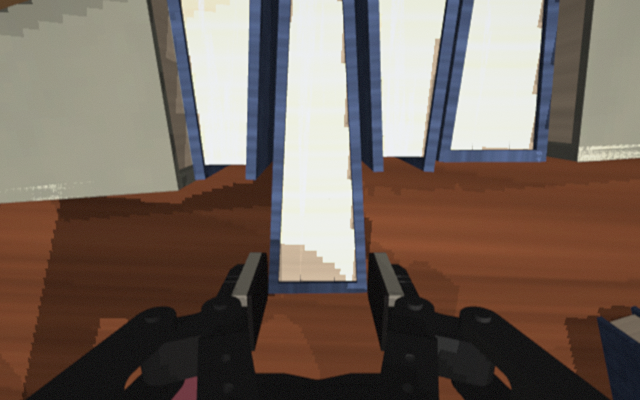

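Call:
carry_out([
  [[-1.9,0.1,0],0,4.4],
])

```text
time_s: 11.15
ee_pos: [0.4624, -0.0168, 0.0576]
ee_rot: [[0.997, 0.048, 0.059], [0.049, -0.999, -0.009], [0.059, 0.012, -0.998]]
force: [0.8, 0.4, 0.1]
width: 0.512
```

```bash
python3 -c "
from h import *
settle(1)
plan(W(-.138,.0175,.055),.05,n=1);print(loc(bot.sense()['ee_pos']))"
```

```text
at [ 0.4546 -0.0162  0.0563] 0.049 t 11.2 F [-5.1 -0.1 -0.2] w 0.521 rows 1
[[0.77, -0.0, 0.13], -0.001]
[-145.7   18.1   56.3]
```

Call:
carry_out([
  [[0,0,0],0,0],
  [[0,0,0],0,0],
  [[0,0,0],0,0],
  [[0,0,0],0,0],
])

```text
time_s: 11.6
ee_pos: [0.4573, -0.0163, 0.0564]
ee_rot: [[0.998, 0.048, 0.051], [0.048, -0.999, -0.008], [0.051, 0.01, -0.999]]
force: [-0.4, 0.4, 0.7]
width: -0.001
```

```bash
python3 -c "
from h import *
settle(1);snap('wrist','w13')
plan(W(-.138,.0175,.055),.05,n=1);print(loc(bot.sense()['ee_pos']))"
```

```text
at [ 0.4571 -0.0163  0.0564] 0.048 t 11.7 F [-0.7  0.6  0.8] w 0.002 rows 1
[[0.52, -0.02, 0.14], -0.002]
[-143.2   17.7   56.4]
```

View pics/w13.png

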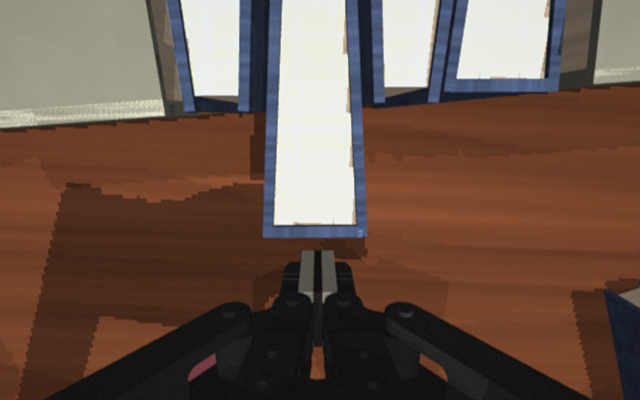

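Call:
carry_out([
  [[2.5,-0.1,0.15],0,0],
], force=60)

```text
time_s: 11.8
ee_pos: [0.4777, -0.0138, 0.0555]
ee_rot: [[0.998, 0.048, 0.044], [0.048, -0.999, -0.007], [0.044, 0.01, -0.999]]
force: [-9.4, -0.8, 4.1]
width: -0.002
```

```bash
python3 -c "
from h import *
settle(1);
plan(W(-.09,.0168,.055),.05,n=1);print(loc(bot.sense()['ee_pos']))"
```

```text
at [ 0.4867 -0.0142  0.0566] 0.048 t 11.85 F [5.  0.4 0.1] w 0.004 rows 1
[[2.34, -0.23, 0.16], -0.002]
[-113.5   16.2   56.6]
```

Call:
carry_out([
  [[1.5,-0.1,0.15],0,0],
])

```text
time_s: 11.95
ee_pos: [0.5003, -0.0123, 0.0556]
ee_rot: [[0.997, 0.047, 0.053], [0.048, -0.999, -0.008], [0.052, 0.011, -0.999]]
force: [-3.1, -0.8, 0.6]
width: 0.003
```

```bash
python3 -c "
from h import *
settle(1);snap('wrist','w14')
plan(W(-.09,.0168,.055),.05,n=1);print(loc(bot.sense()['ee_pos']))"
```

```text
at [ 0.505  -0.0126  0.0563] 0.048 t 12.05 F [1.1 0.5 0.4] w -0.002 rows 1
[[0.52, -0.16, 0.13], -0.002]
[-95.3  15.6  56.3]
```

View pics/w14.png

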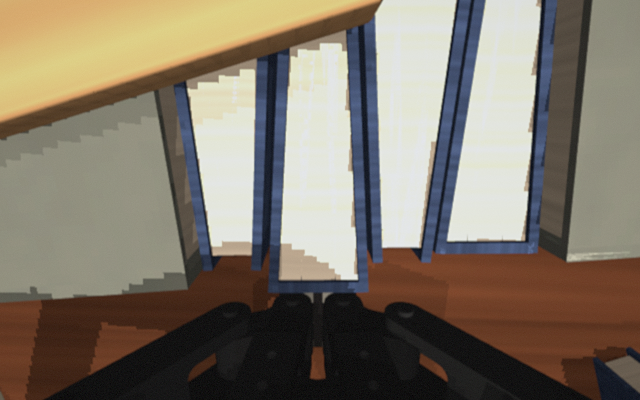

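Run:
```python
from h import *
s=optics.snapshot('wrist')
print([loc(onz(s,*p,.1)) for p in [(269,290),(369,290),(258,268),(208,268),(378,260),(424,261),(533,250)]])
plan(W(-.09,.0165,.055),.05,n=1)
```

```text
[array([-81.1,  31.2, 100. ]), array([-83.7,  -0.4, 100. ]), array([-73.5,  33.8, 100. ]), array([-72.2,  49.2, 100. ]), array([-73.7,  -3.6, 100. ]), array([-75.1, -17.9, 100. ]), array([-74.1, -51.7, 100. ])]
at [ 0.503  -0.0126  0.056 ] 0.048 t 12.1 F [ 0.1 -0.7 -0.3] w -0.004 rows 1
[[0.71, -0.12, 0.1], -0.002]
```

Call:
carry_out([
  [[0.8,-0.1,0.1],0,0],
])

```text
time_s: 12.2
ee_pos: [0.5085, -0.0111, 0.055]
ee_rot: [[0.997, 0.048, 0.054], [0.048, -0.999, -0.008], [0.053, 0.011, -0.999]]
force: [-2.1, -0.2, -1.0]
width: -0.002
```

```bash
python3 -c "
from h import *
settle(1);s=snap('wrist','w15')
plan(W(-.09,.0168,.055),.05,n=1);print(loc(bot.sense()['ee_pos']))
im=cv2.imread('pics/w15.png');cv2.imwrite('pics/wz15.png',cv2.resize(im[200:310,150:600],None,fx=1.75,fy=5,interpolation=cv2.INTER_CUBIC))"
```

```text
at [ 0.5113 -0.0111  0.0554] 0.048 t 12.3 F [-0.7 -0.2 -0.5] w 0.0 rows 1
[[-0.12, -0.04, 0.04], -0.002]
[-88.8  16.3  55.4]
```

View pics/wz15.png

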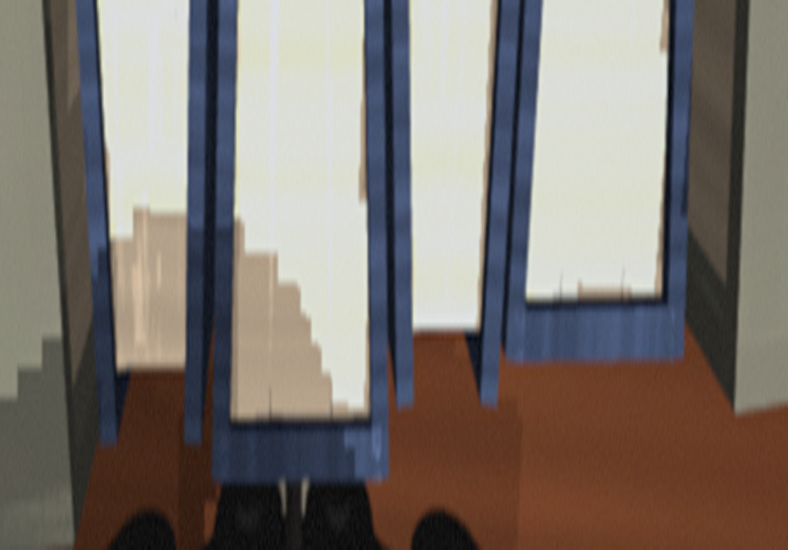

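Run:
```python
from h import *
s=optics.snapshot('wrist')
f=lambda x,y: loc(onz(s,150+x/1.75,200+y/5,.1))
for p in [(213,480),(387,480),(192,442),(108,442),(405,405),(490,405),(507,360),(685,360)]: print(p,f(*p))
for p in [(70,545),(737,412)]: print(p,loc(onz(s,150+p[0]/1.75,200+p[1]/5,.11)))
```

```text
(213, 480) [-76.2  31.1 100. ]
(387, 480) [-78.7  -0.2 100. ]
(192, 442) [-73.4  34.5 100. ]
(108, 442) [-72.2  49.4 100. ]
(405, 405) [-73.8  -3.6 100. ]
(490, 405) [-75.  -18.8 100. ]
(507, 360) [-72.1 -21.8 100. ]
(685, 360) [-74.6 -53.5 100. ]
(70, 545) [-73.2  53.  110. ]
(737, 412) [-73.4 -55.7 110. ]
```

Call:
carry_out([
  [[0.4,0,0.05],0,0],
])

```text
time_s: 12.45
ee_pos: [0.5134, -0.0109, 0.0549]
ee_rot: [[0.997, 0.048, 0.055], [0.048, -0.999, -0.008], [0.055, 0.011, -0.998]]
force: [-1.7, 0.4, 0.2]
width: 0.003
```

```bash
python3 -c "
from h import *
settle(1);s=snap('wrist','w16')
plan(W(-.09,.0168,.055),.05,n=1);print(loc(bot.sense()['ee_pos']))
im=cv2.imread('pics/w16.png');cv2.imwrite('pics/wz16.png',cv2.resize(im[200:310,150:600],None,fx=1.75,fy=5,interpolation=cv2.INTER_CUBIC))"
```

```text
at [ 0.5149 -0.011   0.0551] 0.048 t 12.55 F [-0.3  0.3 -0.7] w 0.0 rows 1
[[-0.48, -0.04, 0.01], -0.002]
[-85.2  16.   55.1]
```

View pics/wz16.png

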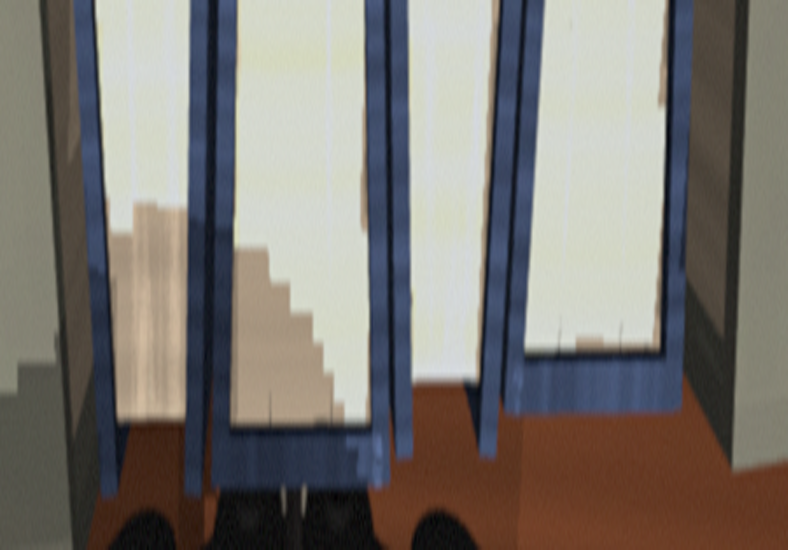

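Run:
```python
from h import *
s=optics.snapshot('wrist')
f=lambda x,y: loc(onz(s,150+x/1.75,200+y/5,.1))
for p in [(211,488),(387,487),(192,496),(108,496),(405,459),(490,459),(507,413),(685,413)]: print(p,f(*p))
```

```text
(211, 488) [-73.   31.1 100. ]
(387, 487) [-75.4  -0.4 100. ]
(192, 496) [-73.3  34.6 100. ]
(108, 496) [-72.1  49.5 100. ]
(405, 459) [-73.7  -3.7 100. ]
(490, 459) [-74.9 -18.9 100. ]
(507, 413) [-72. -22. 100.]
(685, 413) [-74.4 -53.8 100. ]
```

Call:
carry_out([
  [[0.15,0,0],0,0],
])

```text
time_s: 12.7
ee_pos: [0.5151, -0.0108, 0.0549]
ee_rot: [[0.997, 0.048, 0.055], [0.049, -0.999, -0.008], [0.054, 0.011, -0.998]]
force: [-4.1, -0.6, 2.1]
width: -0.003
```

```bash
python3 -c "
from h import *
settle(2)
plan(W(-.09,.0168,.055),.05,n=1);print(loc(bot.sense()['ee_pos']))"
```

```text
at [ 0.5151 -0.0108  0.0549] 0.049 t 12.8 F [-3.7 -0.9 -0.1] w 0.002 rows 1
[[-0.51, -0.03, -0.01], -0.001]
[-85.   16.1  54.9]
```

Call:
carry_out([
  [[0.2,0,0],0,0],
])

```text
time_s: 12.9
ee_pos: [0.5151, -0.0107, 0.0547]
ee_rot: [[0.998, 0.048, 0.051], [0.049, -0.999, -0.008], [0.051, 0.011, -0.999]]
force: [-7.2, -1.1, 3.6]
width: 0.001
```

```bash
python3 -c "
from h import *
settle(1);s=snap('wrist','w17')
plan(W(-.09,.0168,.055),.05,n=1);print(loc(bot.sense()['ee_pos']))
im=cv2.imread('pics/w17.png');cv2.imwrite('pics/wz17.png',cv2.resize(im[200:310,150:600],None,fx=1.75,fy=5,interpolation=cv2.INTER_CUBIC))"
```

```text
at [ 0.515  -0.0106  0.0545] 0.049 t 13.0 F [-5.7  0.1  0.5] w -0.004 rows 1
[[-0.5, -0.01, -0.05], -0.001]
[-85.   16.3  54.5]
```

View pics/wz17.png

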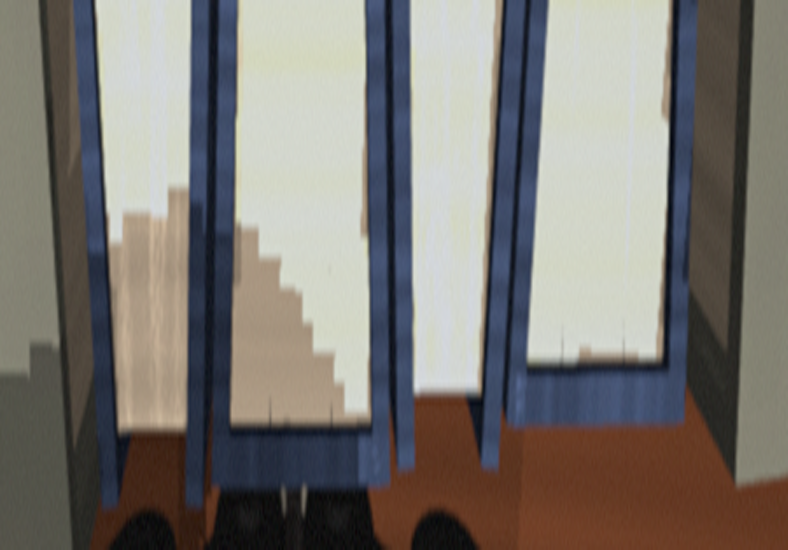

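Call:
carry_out([
  [[-2.5,0,0],0,0],
])

```text
time_s: 13.1
ee_pos: [0.495, -0.0123, 0.0541]
ee_rot: [[0.997, 0.049, 0.058], [0.049, -0.999, -0.009], [0.058, 0.012, -0.998]]
force: [-0.8, -0.5, 0.9]
width: 0.0
```

Call:
carry_out([
  [[-1,0,-3],0,0],
  [[0,0,-4],0,0],
  [[0,0,-4],0,0],
  [[0,0,-4],0,0],
])

```text
time_s: 13.5
ee_pos: [0.471, -0.0109, 0.2021]
ee_rot: [[0.998, 0.048, 0.046], [0.048, -0.999, -0.007], [0.045, 0.009, -0.999]]
force: [1.4, 0.1, -0.1]
width: -0.004
```

```bash
python3 -c "
from h import *
settle(1);snap('top','t18');s=snap('wrist','w18')
plan(W(.06,.03,.26),.05)"
```

```text
at [ 0.4741 -0.0112  0.204 ] 0.048 t 13.65 F [-0.6  0.5 -0.4] w 0.002 rows 5
[[3.69, -0.46, -1.12], -0.0]
[[3.69, -0.45, -1.12], -0.0]
[[3.69, -0.45, -1.12], -0.0]
[[3.69, -0.45, -1.12], -0.0]
[[3.69, -0.45, -1.12], -0.0]
```

View pics/w18.png

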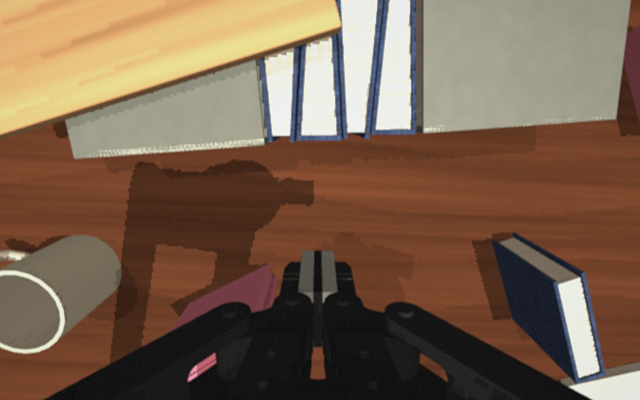

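Call:
carry_out([
  [[3.9,-0.5,-1.2],0,0],
  [[3.9,-0.5,-1.2],0,0],
  [[3.9,-0.5,-1.2],0,0],
  [[3.9,-0.5,-1.2],0,0],
  [[3.9,-0.5,-1.2],0,0],
])

```text
time_s: 14.15
ee_pos: [0.6583, 0.0247, 0.2636]
ee_rot: [[0.998, 0.045, 0.034], [0.046, -0.999, -0.007], [0.034, 0.008, -0.999]]
force: [0.7, -1.0, 0.4]
width: -0.0
```

```bash
python3 -c "
from h import *
settle(1);s=snap('wrist','w19')
plan(W(.108,.038,.2),.05);print(bot.sense()['ee_rot'].round(3).tolist())"
```

```text
at [0.6633 0.0252 0.2644] 0.047 t 14.25 F [-0.1  0.3 -0.1] w -0.001 rows 2
[[2.05, -0.35, 3.22], -0.002]
[[2.05, -0.35, 3.22], -0.002]
[[0.998, 0.046, 0.041], [0.047, -0.999, -0.006], [0.041, 0.008, -0.999]]
```

View pics/w19.png

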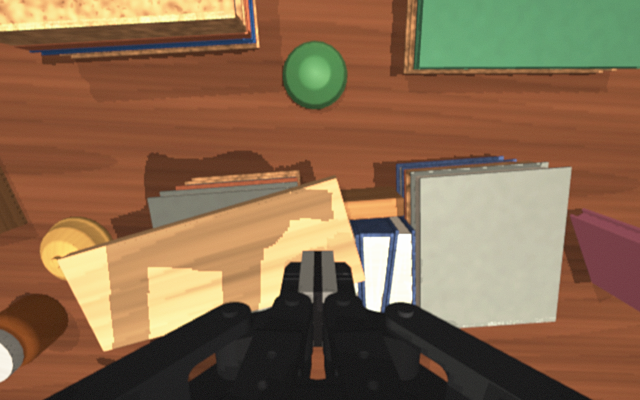

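```bash
cat >> h.py <<'E'
def board(s,bl,br,fl=None,fr=None):
    bl,br=[onz(s,*p,.128) for p in (bl,br)]
    d=bl-br; L=np.linalg.norm(d); a=np.arctan2(-d[0],d[1]); ux=np.array([np.cos(a),np.sin(a),0])
    c=(bl+br)/2-.0475*ux
    print('board mid',loc(c),'yaw rel',round(a-TH,3),'L',L.round(4))
    if fl is not None:
        fl=onz(s,*fl,.128); print('W',np.linalg.norm(bl-fl).round(4), 'end yaw', np.arctan2((bl-fl)[1],(bl-fl)[0])-TH)
    return loc(bl),loc(br)
E
python3 - <<'E'
from h import *
s=optics.snapshot('wrist')
print(board(s,(57,257),(338,178),(104,351)))
print('pile b corners',loc(onz(s,420,180,.11)),loc(onz(s,571,168,.11)),loc(onz(s,556,321,.11)))
E
```

```text
board mid [  9.9 127.6 128. ] yaw rel 0.204 L 0.2474
W 0.0962 end yaw 0.1975357163790848
(array([ 31.4, 258.3, 128. ]), array([ 81.4,  16. , 128. ]))
pile b corners [ 71.  -55.3 110. ] [  71.6 -184.6  110. ] [ -77.2 -185.9  110. ]
```

Call:
carry_out([
  [[2.1,-0.4,3.2],0,0],
  [[2.1,-0.4,3.2],0,0],
  [[0,0,3.5],0,0],
  [[0,0,3.0],0,0],
])

```text
time_s: 14.7
ee_pos: [0.7064, 0.0336, 0.1326]
ee_rot: [[0.998, 0.046, 0.04], [0.046, -0.999, -0.007], [0.04, 0.009, -0.999]]
force: [0.3, -0.4, -1.1]
width: -0.001
```

```bash
python3 -c "
from h import *
settle(1);s=snap('wrist','w20')
plan(W(.108,.038,.114),.05);print(bot.sense()['ee_rot'].round(3).tolist(),loc(pose()[0]))"
```

```text
at [0.7027 0.0335 0.1288] 0.046 t 14.8 F [-1.   0.2  0.2] w 0.001 rows 1
[[0.14, -0.05, 1.48], -0.004]
[[0.999, 0.046, 0.03], [0.046, -0.999, -0.007], [0.03, 0.008, -1.0]] [106.6  37.6 128.8]
```

View pics/w20.png

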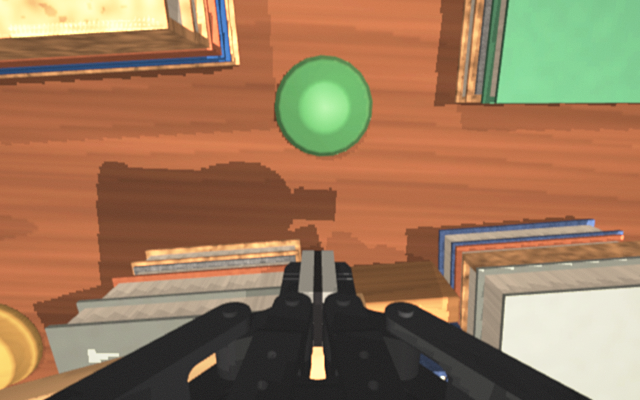

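Call:
carry_out([
  [[0,0,1.4],0,0],
])

```text
time_s: 14.9
ee_pos: [0.7043, 0.0333, 0.1165]
ee_rot: [[0.998, 0.045, 0.034], [0.046, -0.999, -0.007], [0.034, 0.008, -0.999]]
force: [0.7, -0.1, 0.7]
width: 0.001
```

```bash
python3 -c "
from h import *
settle(2)
plan(W(.062,.036,.115),.05,n=1)"
```

```text
at [0.7007 0.0332 0.1128] 0.046 t 15.0 F [-0.6  0.7 -0.2] w 0.002 rows 1
[[-4.24, 0.47, -0.22], -0.004]
```

Call:
carry_out([
  [[-2.0,0.15,-0.1],0,0],
])

```text
time_s: 15.1
ee_pos: [0.6837, 0.0308, 0.1142]
ee_rot: [[0.999, 0.045, 0.03], [0.046, -0.999, -0.007], [0.03, 0.008, -1.0]]
force: [1.1, -0.6, 0.2]
width: -0.003
```

```bash
python3 -c "
from h import *
settle(2)
plan(W(.062,.036,.115),.05,n=1);print(loc(pose()[0]))"
```

```text
at [0.6786 0.0306 0.1142] 0.045 t 15.2 F [ 0.3 -0.1 -0.4] w -0.001 rows 1
[[-2.02, 0.31, -0.08], -0.005]
[ 82.4  37.6 114.2]
```

Call:
carry_out([
  [[-1.2,0.1,0],0,0],
])

```text
time_s: 15.3
ee_pos: [0.6693, 0.0291, 0.1157]
ee_rot: [[0.999, 0.045, 0.029], [0.045, -0.999, -0.007], [0.029, 0.008, -1.0]]
force: [1.5, -0.2, 0.4]
width: -0.0
```

```bash
python3 -c "
from h import *
settle(1);snap('top','t21')
plan(W(.062,.036,.115),.05,n=1);print(loc(pose()[0]))
im=cv2.imread('pics/t21.png');cv2.imwrite('pics/tz21.png',cv2.resize(im[135:240,205:405],None,fx=4,fy=4,interpolation=cv2.INTER_CUBIC))"
```

```text
at [0.6664 0.029  0.1154] 0.045 t 15.4 F [-0.2 -0.8 -0.1] w -0.003 rows 1
[[-0.79, 0.2, 0.04], -0.005]
[ 70.   37.4 115.4]
```

View pics/tz21.png

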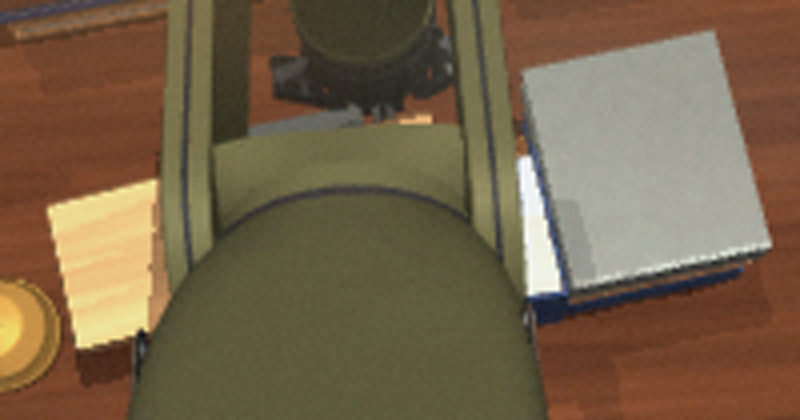

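```bash
cat >> h.py <<'E'
def lend(s,b,f): # board left end back, front corners -> pose
    b,f=onz(s,*b,.128),onz(s,*f,.128); d=b-f; a=np.arctan2(d[1],d[0]); m=(b+f)/2; c=m-.125*np.array([-np.sin(a),np.cos(a),0])
    print('W',np.linalg.norm(d).round(4),'yaw rel',round(a-TH,3),'mid',loc(c),'end',loc(m))
E
python3 - <<'E'
from h import *
s=optics.snapshot('top')
Z=lambda x,y:(205+x/4,135+y/4)
lend(s,Z(48,230),Z(103,363)); lend(s,Z(48,208),Z(78,349))
E
```

```text
W 0.0928 yaw rel 0.214 mid [ 10.9 126.5 128. ] end [-15.7 248.6 128. ]
W 0.0929 yaw rel 0.042 mid [  2.5 129.5 128. ] end [ -2.7 254.4 128. ]
```

Call:
carry_out([
  [[-0.4,0.05,0],0,0],
])

```text
time_s: 15.55
ee_pos: [0.665, 0.0285, 0.1162]
ee_rot: [[0.999, 0.045, 0.029], [0.045, -0.999, -0.007], [0.028, 0.008, -1.0]]
force: [-0.2, 0.4, -0.1]
width: -0.0
```

```bash
python3 -c "
from h import *
settle(1);snap('top','t22')
plan(W(.062,.036,.115),.05,n=1);print(loc(pose()[0]))
im=cv2.imread('pics/t22.png');cv2.imwrite('pics/tz22.png',cv2.resize(im[170:230,205:265],None,fx=10,fy=10,interpolation=cv2.INTER_CUBIC))"
```

```text
at [0.6642 0.0284 0.1161] 0.045 t 15.65 F [-0.1 -0.3 -0.1] w -0.002 rows 1
[[-0.56, 0.16, 0.11], -0.005]
[ 67.7  37.1 116.1]
```

View pics/tz22.png

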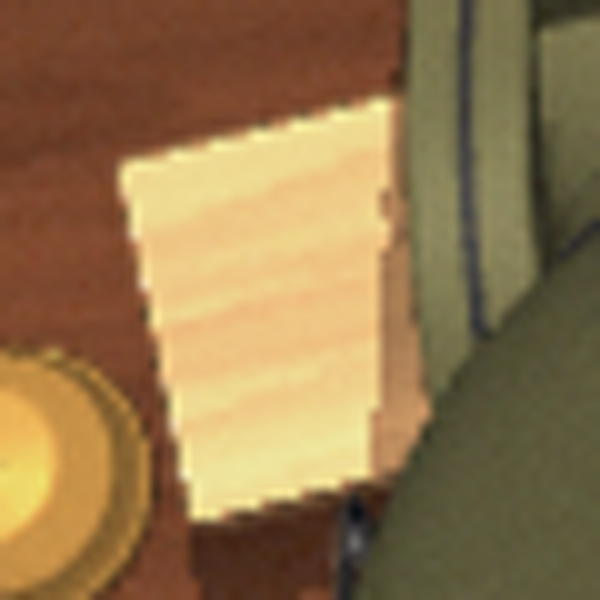

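Run:
```python
from h import *
s=optics.snapshot('top')
Z=lambda x,y:(205+x/10,170+y/10)
lend(s,Z(119,160),Z(192,523))
a,b=onz(s,*Z(119,160),.128),onz(s,*Z(392,96),.128); d=a-b; print(np.arctan2(-d[0],d[1])-TH)
```

```text
W 0.0954 yaw rel 0.031 mid [  2.5 129.7 128. ] end [ -1.3 254.6 128. ]
0.023918544868411648
```

Call:
carry_out([
  [[2,-0.2,0],0,0],
  [[0,0,-3],0,2],
  [[0,0,-4],0,4],
  [[0,0,-3],0,6],
])

```text
time_s: 16.1
ee_pos: [0.6793, 0.0323, 0.2116]
ee_rot: [[0.999, 0.045, 0.012], [0.045, -0.999, -0.006], [0.012, 0.007, -1.0]]
force: [0.2, -0.4, 0.5]
width: 0.505
```

```bash
python3 -c "
from h import *
settle(2)
plan(W(0.0,.29,.21),TH+np.pi/2);print(loc(pose()[0]))"
```

```text
at [0.6821 0.0323 0.2155] 0.045 t 16.2 F [ 0.4 -0.6  0.3] w 0.681 rows 12
[[-0.87, -2.03, 0.05], -0.137]
[[-0.59, -2.13, 0.05], -0.137]
[[-0.29, -2.19, 0.05], -0.137]
[[0.01, -2.21, 0.05], -0.137]
[[0.32, -2.19, 0.05], -0.137]
[[0.61, -2.13, 0.05], -0.137]
[[0.9, -2.02, 0.05], -0.137]
[[1.17, -1.88, 0.05], -0.137]
[[1.41, -1.7, 0.05], -0.137]
[[1.63, -1.49, 0.05], -0.137]
[[1.82, -1.26, 0.05], -0.137]
[[1.98, -1.0, 0.05], -0.137]
[ 86.   38.9 215.5]
```

Call:
carry_out([
  [[-0.9,-2.0,0],-0.14,6],
  [[-0.6,-2.1,0],-0.14,6],
  [[-0.3,-2.2,0],-0.14,6],
  [[0,-2.2,0],-0.14,6],
  [[0.3,-2.2,0],-0.14,6],
])

```text
time_s: 16.7
ee_pos: [0.6326, 0.1301, 0.2113]
ee_rot: [[0.721, 0.693, 0.022], [0.693, -0.721, -0.008], [0.01, 0.021, -1.0]]
force: [0.4, 1.1, 0.5]
width: 0.7
```

Call:
carry_out([
  [[0.6,-2.1,0],-0.14,6],
  [[0.9,-2.0,0],-0.14,6],
  [[1.2,-1.9,0],-0.14,6],
  [[1.4,-1.7,0],-0.14,6],
  [[1.6,-1.5,0],-0.14,6],
])

```text
time_s: 17.2
ee_pos: [0.5756, 0.2304, 0.2041]
ee_rot: [[0.075, 0.997, 0.015], [0.997, -0.075, -0.009], [-0.008, 0.016, -1.0]]
force: [0.5, 0.8, 0.3]
width: 0.704
```

```bash
python3 -c "
from h import *
settle(2)
plan(W(0.0,.29,.21),TH+np.pi/2);print(loc(pose()[0]),pose()[2]['ee_rot'].round(3).tolist())"
```

```text
at [0.5743 0.2318 0.204 ] 1.494 t 17.3 F [ 0.3  0.9 -0.9] w 0.701 rows 2
[[1.94, -0.54, -0.3], -0.099]
[[1.98, -0.34, -0.3], -0.099]
[  3.  249.9 204. ] [[0.076, 0.997, 0.014], [0.997, -0.076, -0.008], [-0.007, 0.014, -1.0]]
```

Call:
carry_out([
  [[2.0,-0.5,0],-0.1,6],
  [[2.0,-0.4,0],-0.1,6],
  [[0.5,0,0],0,6],
])

```text
time_s: 17.6
ee_pos: [0.5662, 0.276, 0.2016]
ee_rot: [[-0.122, 0.992, 0.012], [0.992, 0.122, -0.011], [-0.013, 0.011, -1.0]]
force: [-0.0, -0.4, 0.4]
width: 0.7
```

```bash
python3 -c "
from h import *
settle(1);snap('wrist','w23');snap('top','t23')
plan(W(0.0,.29,.112),TH+np.pi/2);print(loc(pose()[0]),pose()[2]['ee_rot'].round(3).tolist())"
```

```text
at [0.5665 0.2745 0.2018] 1.691 t 17.75 F [0.2 0.5 0.7] w 0.702 rows 2
[[-0.16, -0.02, 4.49], -0.0]
[[-0.16, -0.02, 4.49], -0.0]
[  0.4 293.1 201.8] [[-0.12, 0.993, 0.013], [0.993, 0.12, -0.012], [-0.014, 0.011, -1.0]]
```

View pics/w23.png

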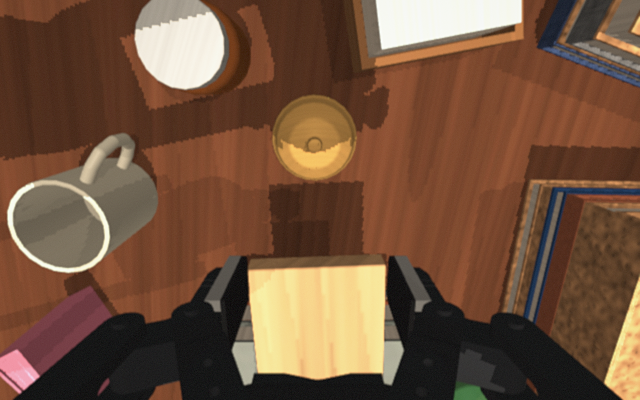

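View pics/t23.png

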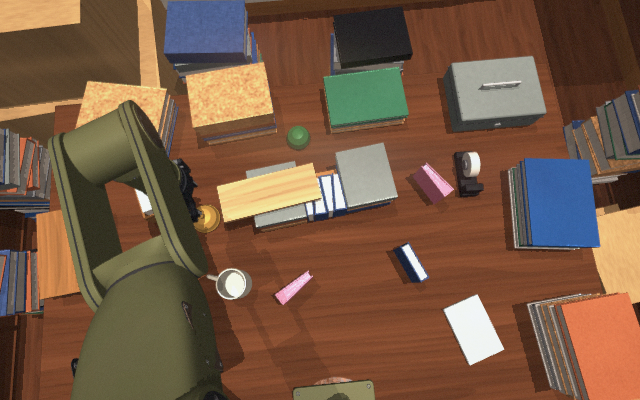

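Run:
```python
from h import *
s=optics.snapshot('wrist')
im=s['img'];
# top-face edge px
lend(s,(384,266),(249,268)); lend(s,(384,257),(249,259))
im=cv2.imread('pics/t23.png');cv2.imwrite('pics/tz23.png',cv2.resize(im[135:240,205:405],None,fx=4,fy=4,interpolation=cv2.INTER_CUBIC))
im=cv2.imread('pics/w23.png');cv2.imwrite('pics/wz23.png',cv2.resize(im[240:400,220:420],None,fx=4,fy=4,interpolation=cv2.INTER_CUBIC))
```

```text
W 0.0912 yaw rel 0.011 mid [  2.4 131.1 128. ] end [  1.  256.1 128. ]
W 0.0904 yaw rel 0.011 mid [  2.5 137.8 128. ] end [  1.  262.8 128. ]
```

View pics/tz23.png

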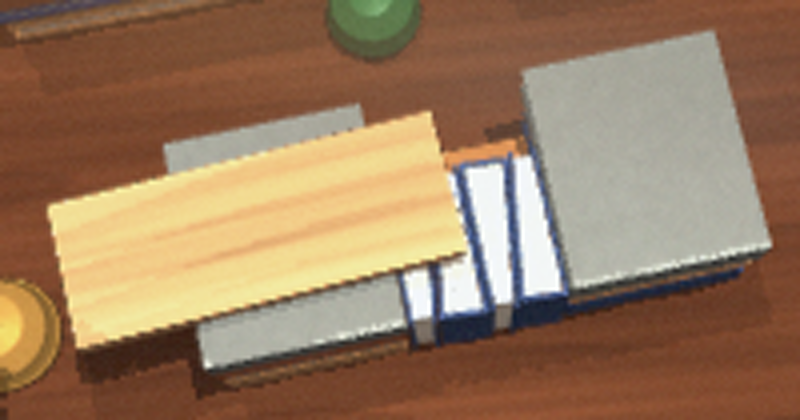

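View pics/wz23.png

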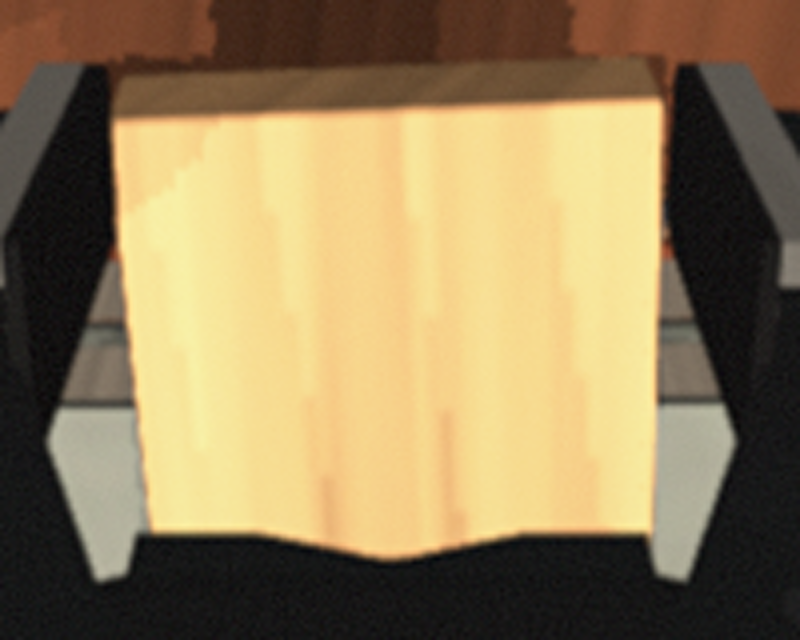

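```bash
cat >> h.py <<'E'
def bfull(s,bl,br,fr,fl,z=.128):
    P=[onz(s,*p,z) for p in (bl,br,fr,fl)]; c=sum(P)/4; d=(P[0]-P[1]+P[3]-P[2]); a=np.arctan2(-d[0],d[1]); e=(P[0]-P[3]+P[1]-P[2]); a2=np.arctan2(e[1],e[0])
    print('full mid',loc(c),'yaw long',round(a-TH,3),'yaw short',round(a2-TH,3),'L',(np.linalg.norm(d)/2).round(4),(np.linalg.norm(e)/2).round(4))
E
python3 - <<'E'
from h import *
s=optics.snapshot('wrist'); lend(s,(385.5,264.5),(248.75,269.5))
s=optics.snapshot('top'); Z=lambda p:(205+p[0]/4,135+p[1]/4)
bfull(s,*map(Z,[(48,208),(432,112),(467,252),(78,349)]))
bfull(s,*map(Z,[(525,70),(715,33),(768,248),(575,292)]),z=.11)
print(pose()[:2])
E
```

```text
W 0.0925 yaw rel 0.035 mid [  5.7 130.8 128. ] end [  1.4 255.7 128. ]
full mid [  1.9 130.  128. ] yaw long 0.036 yaw short 0.032 L 0.249 0.0936
full mid [  -1.4 -122.6  110. ] yaw long -0.002 yaw short -0.018 L 0.1275 0.1497
(array([0.56661819, 0.27407146, 0.20218027]), np.float64(1.6914437915792764))
```

Call:
carry_out([
  [[0,0,4.5],0,6],
  [[-0.2,-0.1,4.4],0,6],
])

```text
time_s: 18.1
ee_pos: [0.5745, 0.2721, 0.1196]
ee_rot: [[-0.116, 0.993, 0.031], [0.993, 0.117, -0.005], [-0.008, 0.03, -1.0]]
force: [0.2, -0.3, -0.4]
width: 0.698
```

```bash
python3 -c "
from h import *
settle(1);snap('side','s24');snap('wrist','w24')
plan(W(0.001,.29,.11),TH+np.pi/2);print(loc(pose()[0]),pose()[2]['ee_rot'].round(3).tolist())
im=cv2.imread('pics/s24.png');cv2.imwrite('pics/sz24.png',cv2.resize(im[90:230,200:400],None,fx=4,fy=4,interpolation=cv2.INTER_CUBIC))"
```

```text
at [0.5713 0.2708 0.1171] 1.688 t 18.25 F [ 0.3 -0.3  0.5] w 0.702 rows 1
[[0.11, -0.37, 0.71], -0.004]
[  4.7 288.9 117.1] [[-0.117, 0.993, 0.021], [0.993, 0.117, -0.009], [-0.011, 0.02, -1.0]]
```

View pics/sz24.png

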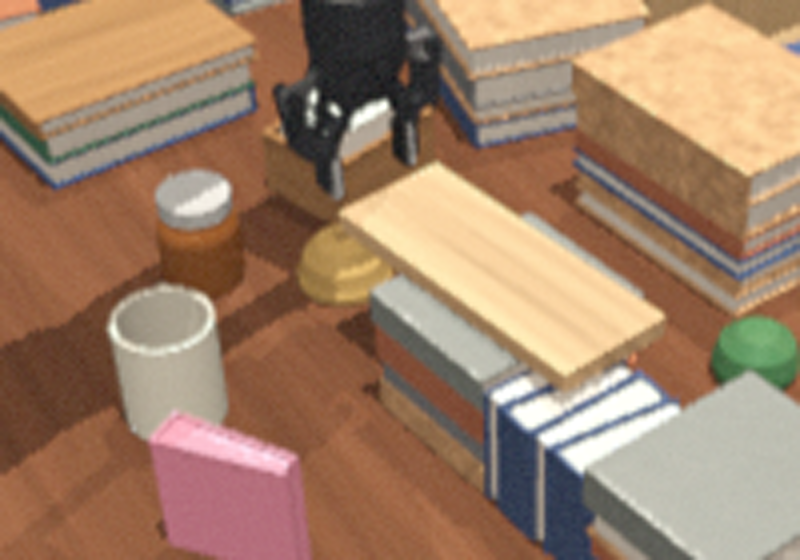

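View pics/w24.png

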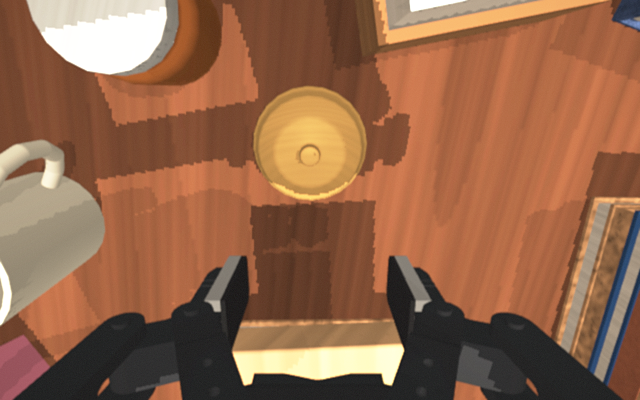

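Run:
```python
from h import *
s=optics.snapshot('side'); q,w,st=pose(); R=st['ee_rot']
for dy in (-.045,-.037,-.03,.03,.037,.045):
  for dz in (0,-.01): print(dy,dz,np.round(proj(s,q+R@[0,dy,dz]),1))
```

```text
-0.045 0 [279.7 138.1]
-0.045 -0.01 [279.3 135.4]
-0.037 0 [281.8 137.1]
-0.037 -0.01 [281.5 134.4]
-0.03 0 [283.7 136.2]
-0.03 -0.01 [283.4 133.5]
0.03 0 [299.5 128.9]
0.03 -0.01 [299.3 126.2]
0.037 0 [301.3 128. ]
0.037 -0.01 [301.1 125.4]
0.045 0 [303.4 127.1]
0.045 -0.01 [303.2 124.4]
```

Call:
carry_out([
  [[0,-0.3,0.4],0,6],
])

```text
time_s: 18.4
ee_pos: [0.5727, 0.272, 0.1178]
ee_rot: [[-0.116, 0.993, 0.03], [0.993, 0.116, -0.005], [-0.008, 0.03, -1.0]]
force: [0.3, 0.1, 0.1]
width: 0.701
```

```bash
python3 -c "
from h import *
settle(2)
plan(W(0.001,.26,.1125),TH+np.pi/2,n=1);print(loc(pose()[0]))"
```

```text
at [0.5709 0.2716 0.1169] 1.688 t 18.5 F [ 0.7 -0.  -0.1] w 0.703 rows 1
[[-2.98, -0.33, 0.44], -0.004]
[  4.4 289.8 116.9]
```

Call:
carry_out([
  [[-1.5,-0.35,0.4],-0.004,6],
])

```text
time_s: 18.6
ee_pos: [0.5708, 0.2578, 0.1149]
ee_rot: [[-0.123, 0.992, 0.032], [0.992, 0.123, -0.004], [-0.008, 0.031, -0.999]]
force: [-0.5, -0.4, -0.0]
width: 0.702
```

```bash
python3 -c "
from h import *
settle(2)
plan(W(0.001,.25,.1125),TH+np.pi/2,n=1);print(loc(pose()[0]))"
```

```text
at [0.5689 0.2545 0.1136] 1.691 t 18.7 F [-0.3  0.3 -0.2] w 0.703 rows 1
[[-2.3, 0.06, 0.11], -0.0]
[  0.4 273.  113.6]
```

Call:
carry_out([
  [[-2.0,0.1,0.05],0,6],
])

```text
time_s: 18.8
ee_pos: [0.5724, 0.2361, 0.114]
ee_rot: [[-0.121, 0.992, 0.029], [0.993, 0.121, -0.005], [-0.008, 0.028, -1.0]]
force: [-0.1, 0.7, -1.1]
width: 0.7
```

```bash
python3 -c "
from h import *
settle(1);snap('top','t25')
plan(W(0.001,.22,.1125),TH+np.pi/2,n=1);print(loc(pose()[0]))
im=cv2.imread('pics/t25.png');cv2.imwrite('pics/tz25.png',cv2.resize(im[135:240,205:405],None,fx=4,fy=4,interpolation=cv2.INTER_CUBIC))"
```

```text
at [0.5725 0.2328 0.1138] 1.689 t 18.9 F [0.6 1.  0. ] w 0.701 rows 1
[[-3.1, -0.02, 0.13], -0.002]
[  1.3 251.  113.8]
```

View pics/tz25.png

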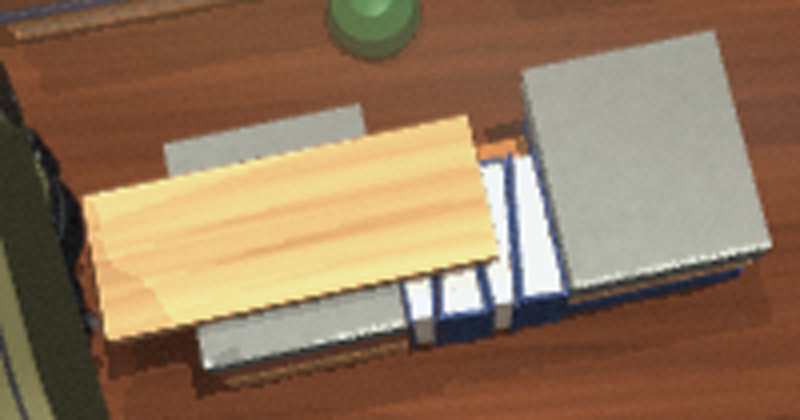

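Run:
```python
from h import *
s=optics.snapshot('top'); Z=lambda p:(205+p[0]/4,135+p[1]/4)
bfull(s,*map(Z,[(84,198),(467,115),(497,257),(108,340)]))
```

```text
full mid [ -0.8 109.6 128. ] yaw long 0.002 yaw short -0.011 L 0.2472 0.0938
```

Call:
carry_out([
  [[-2.5,0.05,0.05],0,6],
])

```text
time_s: 19.05
ee_pos: [0.5761, 0.2117, 0.114]
ee_rot: [[-0.119, 0.992, 0.029], [0.993, 0.12, -0.004], [-0.007, 0.029, -1.0]]
force: [-0.5, 0.8, -1.6]
width: 0.703
```

```bash
python3 -c "
from h import *
settle(2)
plan(W(0.001,.2,.1125),TH+np.pi/2,n=1);print(loc(pose()[0]))"
```

```text
at [0.576  0.2076 0.1137] 1.687 t 19.15 F [-0.3 -0.3 -0.8] w 0.705 rows 1
[[-2.56, -0.07, 0.12], -0.004]
[  1.8 225.6 113.7]
```

Call:
carry_out([
  [[-2.5,0,0.05],0,6],
])

```text
time_s: 19.25
ee_pos: [0.5792, 0.1857, 0.1138]
ee_rot: [[-0.117, 0.993, 0.029], [0.993, 0.118, -0.004], [-0.008, 0.028, -1.0]]
force: [-0.5, 2.5, -0.4]
width: 0.7
```

```bash
python3 -c "
from h import *
settle(1);snap('top','t26')
plan(W(0.001,.16,.1125),TH+np.pi/2,n=1);print(loc(pose()[0]))
im=cv2.imread('pics/t26.png');cv2.imwrite('pics/tz26.png',cv2.resize(im[135:240,205:405],None,fx=4,fy=4,interpolation=cv2.INTER_CUBIC))"
```

```text
at [0.5791 0.1816 0.1136] 1.686 t 19.35 F [ 0.3 -0.2 -0.3] w 0.703 rows 1
[[-3.95, -0.05, 0.11], -0.006]
[  1.7 199.5 113.6]
```

View pics/tz26.png

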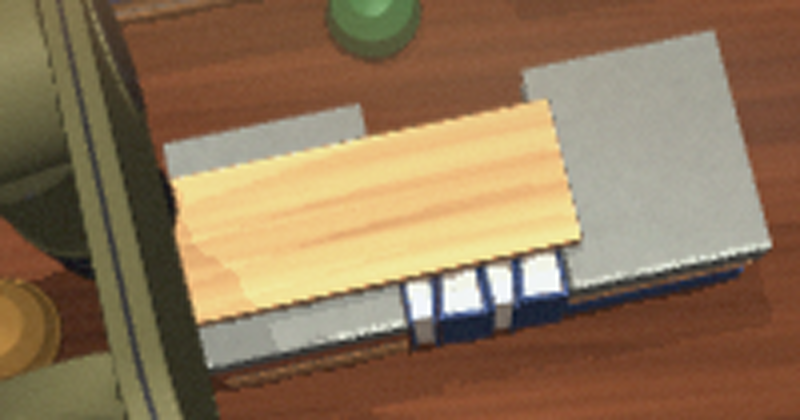

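Run:
```python
from h import *
s=optics.snapshot('top'); Z=lambda p:(205+p[0]/4,135+p[1]/4)
bfull(s,*map(Z,[(172,180),(549,100),(579,241),(199,322)]))
bfull(s,*map(Z,[(525,70),(715,33),(768,248),(575,292)]),z=.11)
plan(W(0.001,.16,.1125),TH+np.pi/2,n=1);print(loc(pose()[0]))
```

```text
full mid [ -1.7  54.8 128. ] yaw long -0.0 yaw short -0.012 L 0.2435 0.0939
full mid [  -1.4 -122.6  110. ] yaw long -0.002 yaw short -0.018 L 0.1275 0.1497
at [0.579  0.1827 0.1136] 1.686 t 19.4 F [-0.6  0.4  0.3] w 0.701 rows 1
[[-4.06, -0.05, 0.11], -0.006]
[  1.8 200.6 113.6]
```

Call:
carry_out([
  [[-2.5,0,0.1],-0.005,6],
])

```text
time_s: 19.5
ee_pos: [0.5821, 0.1615, 0.1132]
ee_rot: [[-0.121, 0.992, 0.029], [0.993, 0.121, -0.004], [-0.007, 0.028, -1.0]]
force: [0.8, 2.6, 1.5]
width: 0.701
```

```bash
python3 -c "
from h import *
settle(2)
plan(W(0.001,.152,.1125),TH+np.pi/2,n=1);print(loc(pose()[0]))"
```

```text
at [0.5821 0.1574 0.1129] 1.69 t 19.6 F [ 0.5 -0.  -0.2] w 0.703 rows 1
[[-2.31, -0.07, 0.04], -0.002]
[  1.7 175.1 112.9]
```

Call:
carry_out([
  [[-2.0,0,0.1],0,6],
])

```text
time_s: 19.7
ee_pos: [0.5846, 0.1407, 0.1124]
ee_rot: [[-0.119, 0.992, 0.029], [0.993, 0.119, -0.004], [-0.008, 0.028, -1.0]]
force: [-0.5, 2.4, 1.9]
width: 0.7
```

```bash
python3 -c "
from h import *
settle(1);snap('top','t27')
plan(W(0.001,.15,.1125),TH+np.pi/2,n=1);print(loc(pose()[0]))
im=cv2.imread('pics/t27.png');cv2.imwrite('pics/tz27.png',cv2.resize(im[135:240,205:405],None,fx=4,fy=4,interpolation=cv2.INTER_CUBIC))"
```

```text
at [0.5846 0.1376 0.1122] 1.688 t 19.8 F [-0.9 -0.6 -0.6] w 0.703 rows 1
[[-0.51, -0.08, -0.03], -0.003]
[  1.9 155.1 112.2]
```

View pics/tz27.png

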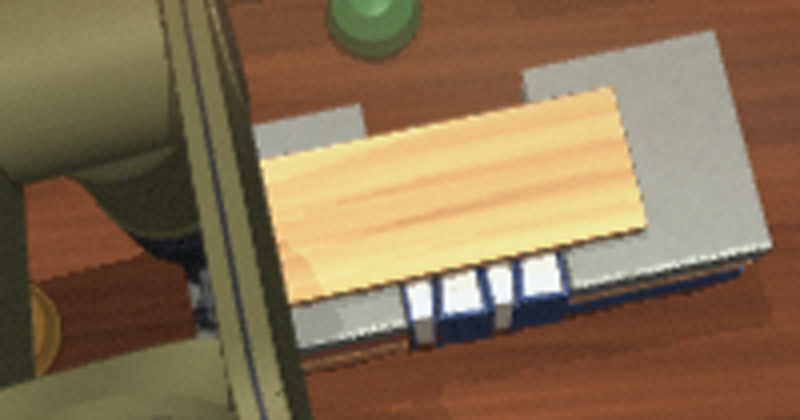

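Run:
```python
from h import *
s=optics.snapshot('top'); Z=lambda p:(205+p[0]/4,135+p[1]/4)
for p in [(613,88),(646,228)]: print(loc(onz(s,*Z(p),.128)))
for p in [(715,33),(768,248),(525,70),(575,292)]: print(loc(onz(s,*Z(p),.11)))
plan(W(0.001,.152,.1125),TH+np.pi/2,n=1);print(loc(pose()[0]))
```

```text
[  44.5 -110.2  128. ]
[ -49.8 -108.7  128. ]
[  72.5 -187.9  110. ]
[ -75.6 -184.7  110. ]
[ 74.3 -59.9 110. ]
[-76.9 -57.8 110. ]
at [0.5844 0.1382 0.1121] 1.688 t 19.85 F [-0.6  0.4  0.4] w 0.702 rows 1
[[-0.38, -0.08, -0.04], -0.003]
[  1.8 155.8 112.1]
```

Call:
carry_out([
  [[-1.2,0,0],-0.003,6],
])

```text
time_s: 19.95
ee_pos: [0.5856, 0.1284, 0.1122]
ee_rot: [[-0.122, 0.992, 0.028], [0.993, 0.122, -0.005], [-0.009, 0.027, -1.0]]
force: [-0.4, 1.7, -0.8]
width: 0.702
```

```bash
python3 -c "
from h import *
settle(1);snap('top','t28')
plan(W(0.001,.15,.1125),TH+np.pi/2,n=1);print(loc(pose()[0]))
im=cv2.imread('pics/t28.png');cv2.imwrite('pics/tz28.png',cv2.resize(im[135:225,325:405],None,fx=8,fy=6.5,interpolation=cv2.INTER_CUBIC))"
```

```text
at [0.5858 0.1261 0.1122] 1.691 t 20.05 F [-0.2  0.2  0.7] w 0.703 rows 1
[[0.64, -0.07, -0.03], 0.0]
[  1.7 143.6 112.2]
```

View pics/tz28.png

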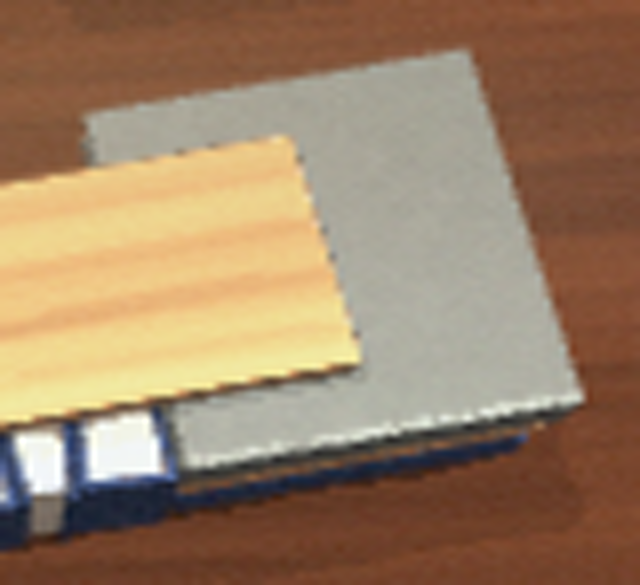

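Run:
```python
from h import *
s=optics.snapshot('top'); Z=lambda p:(325+p[0]/8,135+p[1]/6.5)
for p in [(294,136),(359,366)]: print(loc(onz(s,*Z(p),.128)))
for p in [(470,50),(583,401),(87,116),(177,472)]: print(loc(onz(s,*Z(p),.11)))
```

```text
[  45.3 -119.6  128. ]
[ -49.9 -117.5  128. ]
[  74.  -188.3  110. ]
[ -75.3 -187.1  110. ]
[ 73.7 -58.7 110. ]
[-75. -54. 110.]
```

Call:
carry_out([
  [[-0.6,0,0],0,6],
])

```text
time_s: 20.2
ee_pos: [0.5864, 0.1213, 0.1122]
ee_rot: [[-0.121, 0.992, 0.028], [0.993, 0.121, -0.006], [-0.01, 0.027, -1.0]]
force: [0.3, 1.3, -0.0]
width: 0.702
```

```bash
python3 -c "
from h import *
settle(2);print(loc(pose()[0]))"
```

```text
[  1.7 137.5 112.3]
```

Call:
carry_out([
  [[2.0,0,0],0,6],
  [[0,0,-4],0,6],
  [[-2,0,-4.5],0,6],
  [[-4,0,-4.5],0,6],
  [[-4,0,-4],0,6],
])

```text
time_s: 20.8
ee_pos: [0.5865, 0.0536, 0.2692]
ee_rot: [[-0.126, 0.992, 0.011], [0.992, 0.126, -0.009], [-0.01, 0.01, -1.0]]
force: [0.4, -1.1, -0.4]
width: 0.707
```

Call:
carry_out([
  [[-4,0,0],0,6],
  [[-4,0,0],0,6],
])

```text
time_s: 21.0
ee_pos: [0.6003, -0.0276, 0.2781]
ee_rot: [[-0.128, 0.991, 0.026], [0.992, 0.128, -0.01], [-0.013, 0.024, -1.0]]
force: [0.5, 0.6, 0.2]
width: 0.702
```

```bash
python3 -c "
from h import *
settle(1);snap('wrist','w29');snap('top','t29');print(loc(pose()[0]),pose()[2]['time_s'])"
```

```text
[ -2.5 -12.1 277.1] 21.15
```

View pics/w29.png

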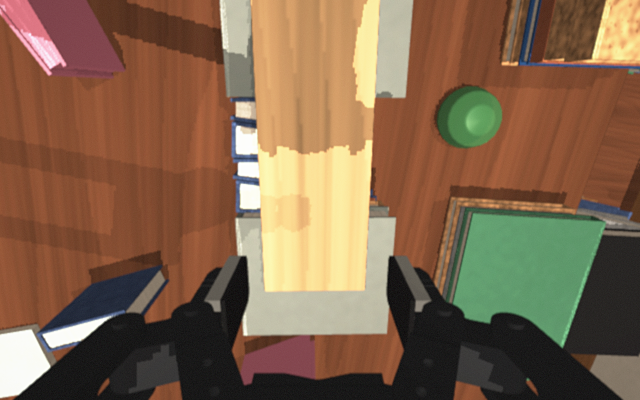

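View pics/t29.png

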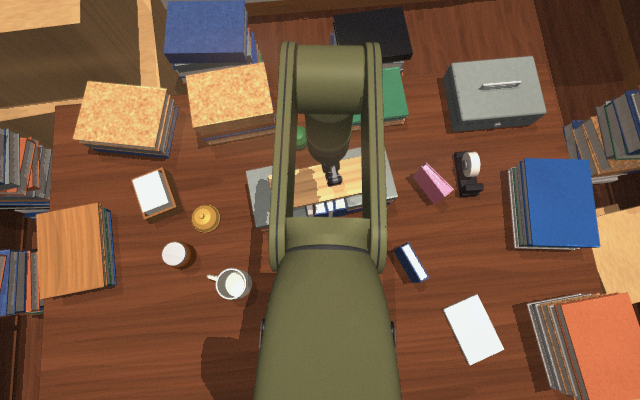

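Run:
```python
from h import *
im=cv2.imread('pics/w29.png')
cv2.imwrite('pics/wz29a.png',cv2.resize(im[200:345,220:410],None,fx=4,fy=4,interpolation=cv2.INTER_CUBIC))
cv2.imwrite('pics/wz29b.png',cv2.resize(im[0:120,205:425],None,fx=3.6,fy=4,interpolation=cv2.INTER_CUBIC))
```

```text
(no output)
```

View pics/wz29a.png

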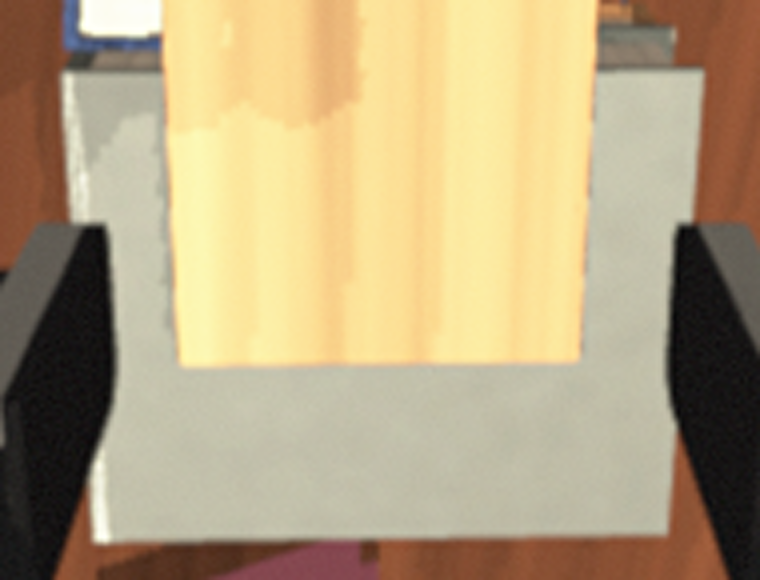

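View pics/wz29b.png

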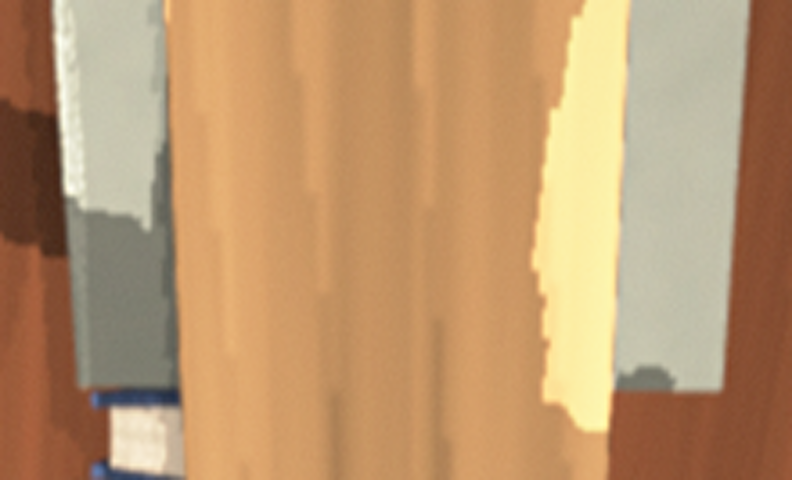

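Run:
```python
from h import *
s=optics.snapshot('wrist')
A=lambda p,z: loc(onz(s,220+p[0]/4,200+p[1]/4,z))
B=lambda p,z: loc(onz(s,205+p[0]/3.6,p[1]/4,z))
print('board end',A((180,366),.128),A((579,362),.128))
print('board long edges front',A((165,60),.128),B((186,440),.128),B((167,5),.128))
print('back',A((595,60),.128),B((608,440),.128),B((629,5),.128))
print('pb near',A((63,69),.11),A((702,69),.11),'far',A((95,542),.11),A((667,534),.11))
print('pa near',B((80,386),.11),B((724,390),.11),'edges',B((54,5),.11),B((751,5),.11))
```

```text
board end [ -47.1 -113.9  128. ] [  46.  -113.9  128. ]
board long edges front [-47.3 -38.4 128. ] [-47.   49.7 128. ] [-47.1 126.2 128. ]
back [ 46.2 -38.8 128. ] [ 46.   49.9 128. ] [ 46.4 126.9 128. ]
pb near [-73.4 -46.8 110. ] [ 74.5 -47.5 110. ] far [ -73.7 -176.4  110. ] [  74.5 -176.   110. ]
pa near [-73.4  59.7 110. ] [ 75.9  59.3 110. ] edges [-73.7 129.8 110. ] [ 76. 131. 110.]
```

```bash
python3 -c "
from h import *
settle(1)
plan(W(0.001,.175,.27),TH+np.pi/2)"
```

```text
at [ 0.5994 -0.0263  0.2761] 1.697 t 21.25 F [0.  0.9 0. ] w 0.701 rows 5
[[3.69, 0.1, 0.12], 0.001]
[[3.69, 0.1, 0.12], 0.001]
[[3.69, 0.1, 0.12], 0.001]
[[3.69, 0.09, 0.12], 0.001]
[[3.69, 0.09, 0.12], 0.001]
```

Call:
carry_out([
  [[3.7,0.1,0.1],0,6],
  [[3.7,0.1,0.1],0,6],
  [[3.7,0.1,0.1],0,6],
  [[3.7,0.1,0.1],0,6],
  [[3.7,0.1,0.1],0,6],
])

```text
time_s: 21.75
ee_pos: [0.5782, 0.1651, 0.2661]
ee_rot: [[-0.125, 0.992, 0.017], [0.992, 0.125, -0.009], [-0.011, 0.016, -1.0]]
force: [0.4, -0.8, 1.0]
width: 0.704
```

```bash
python3 -c "
from h import *
settle(1);snap('wrist','w30')
plan(W(0.001,.158,.2),TH+np.pi/2); print(loc(pose()[0]))"
```

```text
at [0.5774 0.1684 0.2658] 1.701 t 21.85 F [ 0.1 -0.3 -0.6] w 0.706 rows 2
[[-1.43, 0.11, 3.29], 0.005]
[[-1.43, 0.12, 3.29], 0.005]
[ -1.6 186.6 265.8]
```

View pics/w30.png

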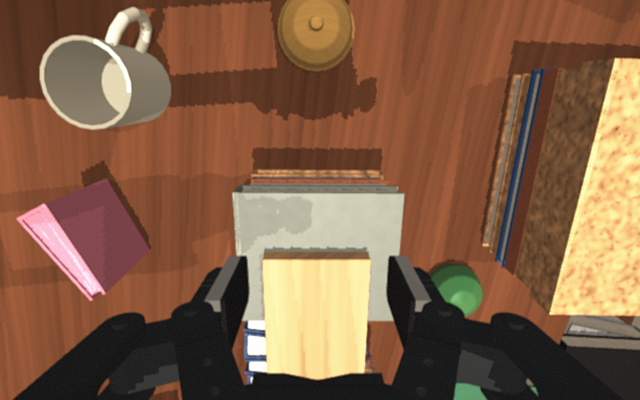

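Run:
```python
from h import *
im=cv2.imread('pics/w30.png')
cv2.imwrite('pics/wz30.png',cv2.resize(im[170:330,220:415],None,fx=4,fy=3.7,interpolation=cv2.INTER_CUBIC))
```

```text
(no output)
```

View pics/wz30.png

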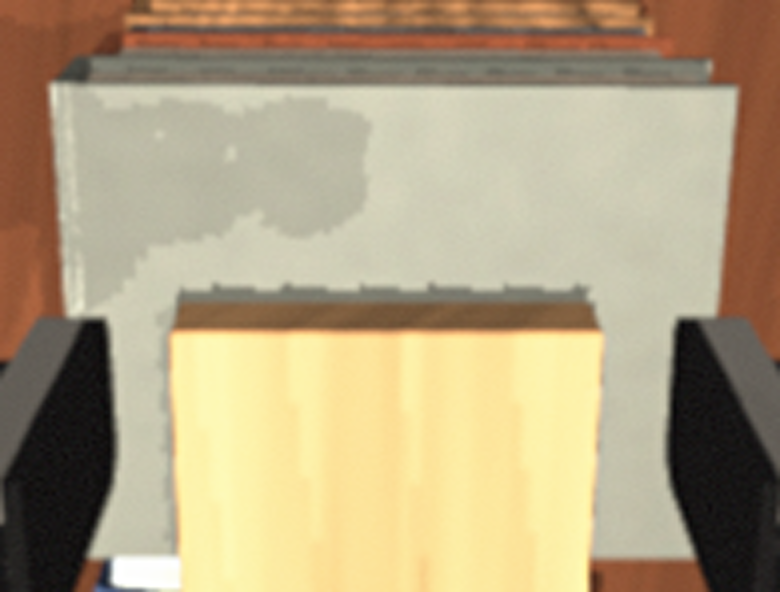

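Run:
```python
from h import *
s=optics.snapshot('wrist')
A=lambda p,z: loc(onz(s,220+p[0]/4,170+p[1]/3.7,z))
print('board left end',A((171,332),.128),A((602,330),.128),'bottom',A((179,303),.11),A((590,303),.11))
print('pa far',A((50,86),.11),A((739,88),.11),'near',A((85,557),.11),A((690,557),.11))
```

```text
board left end [-45.9 123.5 128. ] [ 47.8 124.3 128. ] bottom [-46.5 122.5 110. ] [ 48.  122.7 110. ]
pa far [-72.6 178.1 110. ] [ 77.7 178.5 110. ] near [-72.   48.8 110. ] [ 76.6  48.7 110. ]
```

Call:
carry_out([
  [[-1.2,0.1,3.3],0.005,6],
  [[-1.0,0.1,3.3],0.005,6],
  [[0,0,4],0,6],
])

```text
time_s: 22.2
ee_pos: [0.5893, 0.1464, 0.1646]
ee_rot: [[-0.125, 0.992, 0.032], [0.992, 0.126, -0.007], [-0.011, 0.031, -0.999]]
force: [1.4, -0.2, -0.6]
width: 0.706
```

```bash
python3 -c "
from h import *
settle(2)
plan(W(0.001,.15,.1135),TH+np.pi/2); print(loc(pose()[0]),pose()[2]['ee_rot'].round(3).tolist())"
```

```text
at [0.5831 0.1457 0.1585] 1.697 t 22.3 F [-1.6 -0.8 -0.3] w 0.699 rows 2
[[-0.67, -0.02, 2.25], 0.003]
[[-0.67, -0.02, 2.25], 0.003]
[  1.3 163.3 158.5] [[-0.125, 0.992, 0.016], [0.992, 0.126, -0.009], [-0.011, 0.014, -1.0]]
```

Call:
carry_out([
  [[-0.3,0,3.0],0.005,6],
])

```text
time_s: 22.4
ee_pos: [0.5874, 0.1432, 0.1323]
ee_rot: [[-0.121, 0.992, 0.024], [0.993, 0.121, -0.008], [-0.011, 0.023, -1.0]]
force: [1.3, -0.6, 0.9]
width: 0.703
```

```bash
python3 -c "
from h import *
settle(2)
plan(W(0.001,.155,.1135),TH+np.pi/2,n=1)"
```

```text
at [0.581  0.1416 0.1262] 1.691 t 22.5 F [-1.3 -0.8 -1.3] w 0.702 rows 1
[[-0.45, 0.22, 1.27], -0.0]
```

Call:
carry_out([
  [[-0.3,0,1.3],0,6],
])

```text
time_s: 22.6
ee_pos: [0.5837, 0.139, 0.1158]
ee_rot: [[-0.121, 0.993, 0.013], [0.993, 0.121, -0.01], [-0.012, 0.012, -1.0]]
force: [-0.1, -0.1, 0.6]
width: 0.705
```

```bash
python3 -c "
from h import *
settle(2)
plan(W(0.001,.1337,.1125),TH+np.pi/2,n=1);print(loc(pose()[0]))"
```

```text
at [0.5811 0.138  0.113 ] 1.691 t 22.7 F [-0.7 -0.2  0.2] w 0.703 rows 1
[[-2.23, 0.25, 0.05], -0.0]
[ -1.5 156.  113. ]
```

Approach to near contact, then the last few mm.

Call:
carry_out([
  [[-1.5,0.2,0.05],0,6],
])

```text
time_s: 22.8
ee_pos: [0.5853, 0.1243, 0.1138]
ee_rot: [[-0.122, 0.992, 0.008], [0.992, 0.122, -0.011], [-0.012, 0.007, -1.0]]
force: [0.1, 0.5, -0.3]
width: 0.702
```

```bash
python3 -c "
from h import *
settle(2)
plan(W(0.001,.1337,.1125),TH+np.pi/2,n=1);print(loc(pose()[0]))"
```

```text
at [0.5864 0.1217 0.114 ] 1.69 t 22.9 F [-0.6 -0.7 -0.5] w 0.701 rows 1
[[-0.55, -0.07, 0.15], -0.001]
[  1.7 139.1 114. ]
```

Call:
carry_out([
  [[-0.5,0,0.1],0,6],
])

```text
time_s: 23.0
ee_pos: [0.5876, 0.1168, 0.1141]
ee_rot: [[-0.119, 0.993, 0.011], [0.993, 0.119, -0.011], [-0.012, 0.01, -1.0]]
force: [-0.4, 1.5, -0.3]
width: 0.701
```

```bash
python3 -c "
from h import *
settle(2)
plan(W(0.001,.1337,.1125),TH+np.pi/2,n=1);print(loc(pose()[0]))"
```

```text
at [0.5877 0.116  0.1138] 1.69 t 23.1 F [-0.7 -0.9  0.4] w 0.704 rows 1
[[0.04, -0.13, 0.13], -0.002]
[  2.3 133.3 113.8]
```

Call:
carry_out([
  [[2.0,0,0],0,6],
  [[0,0,-4],0,6],
  [[1,0,-4.5],0,6],
  [[2,0,-4.0],0,6],
  [[0,0,-3],0,6],
])

```text
time_s: 23.6
ee_pos: [0.5767, 0.1671, 0.2681]
ee_rot: [[-0.116, 0.993, -0.001], [0.993, 0.116, -0.015], [-0.014, -0.003, -1.0]]
force: [0.0, 0.5, 0.9]
width: 0.7
```

```bash
python3 -c "
from h import *
settle(1);s=snap('wrist','w31');snap('top','t31');print(loc(pose()[0]))
im=cv2.imread('pics/w31.png')
cv2.imwrite('pics/wz31.png',cv2.resize(im[170:330,220:415],None,fx=4,fy=3.7,interpolation=cv2.INTER_CUBIC))
im=cv2.imread('pics/t31.png');cv2.imwrite('pics/tz31.png',cv2.resize(im[135:240,225:405],None,fx=4.4,fy=4.4,interpolation=cv2.INTER_CUBIC))"
```

```text
[ -1.2 183.8 268.4]
```

View pics/wz31.png

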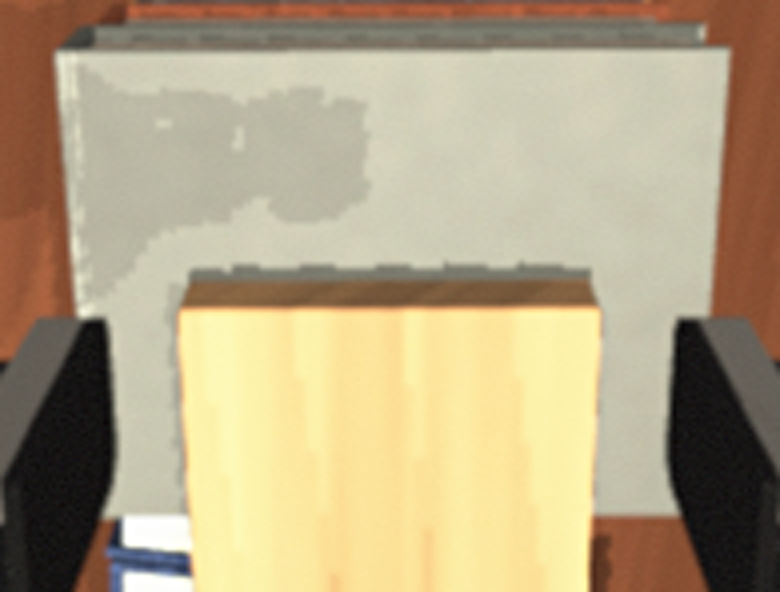

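View pics/tz31.png

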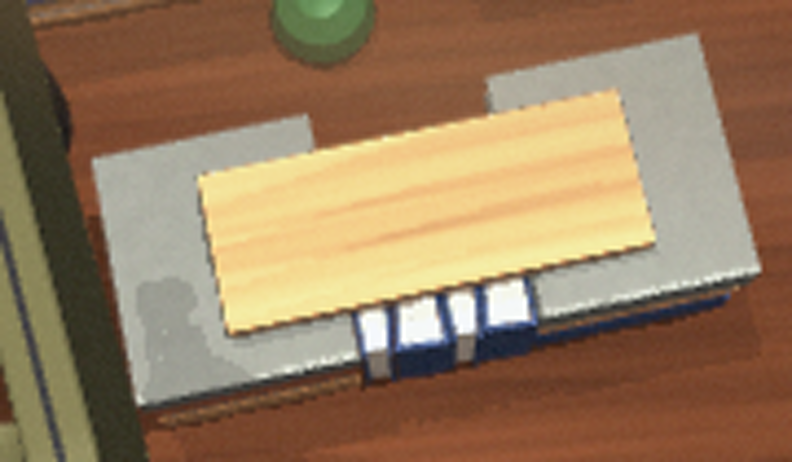

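Run:
```python
from h import *
s=optics.snapshot('wrist')
A=lambda p,z: loc(onz(s,220+p[0]/4,170+p[1]/3.7,z))
print('board left end',A((179,308),.128),A((601,308),.128),'bottom',A((190,279),.11),A((591,279),.11))
print('pa far',A((57,50),.11),A((730,48),.11),'near',A((100,517),.11),A((686,517),.11))
s=optics.snapshot('top'); Z=lambda p:(225+p[0]/4.4,135+p[1]/4.4)
bfull(s,*map(Z,[(199,175),(617,90),(655,241),(229,333)]))
for p in [(94,159),(700,35),(760,272),(137,405)]: print(loc(onz(s,*Z(p),.11)))
bfull(s,*map(Z,[(94,159),(700,35),(760,272),(137,405)]),z=.11)
print(bot.sense()['time_s'])
```

```text
board left end [-47.  124.9 128. ] [ 45.2 124.3 128. ] bottom [-47.1 124.1 110. ] [ 45.5 123.5 110. ]
pa far [-73.3 183.2 110. ] [ 73.5 182.9 110. ] near [-72.6  55.2 110. ] [ 71.5  54.4 110. ]
full mid [ -1.4  -4.4 128. ] yaw long -0.003 yaw short -0.007 L 0.2481 0.0938
[ 74.8 179.  110. ]
[  73.1 -189.   110. ]
[ -75.5 -186.7  110. ]
[-74.4 180.6 110. ]
full mid [ -0.5  -4.  110. ] yaw long -0.004 yaw short -0.013 L 0.3676 0.1489
23.85
```

Run:
```python
from h import *
s=snap('side','s32')
im=cv2.imread('pics/s32.png');cv2.imwrite('pics/sz32.png',cv2.resize(im[110:270,230:430],None,fx=4,fy=3.7,interpolation=cv2.INTER_CUBIC))
```

```text
(no output)
```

View pics/sz32.png

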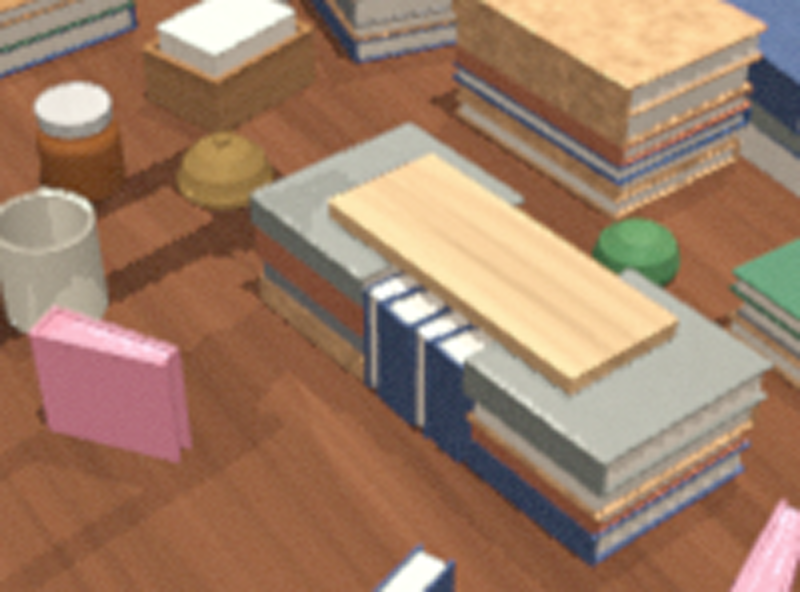

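View pics/t31.png

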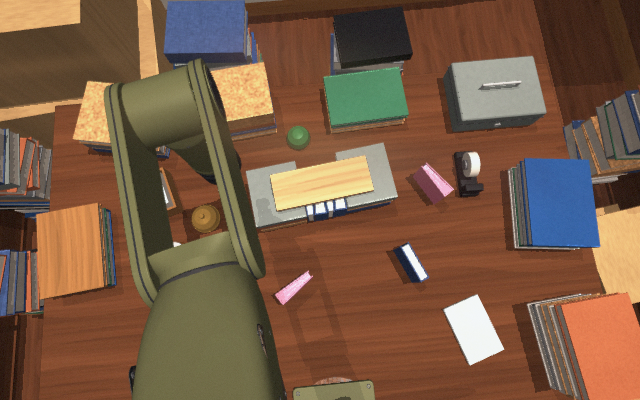

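All four volumes stand flush in the row, and the board bridges both piles square. The bystanders haven't moved and the gripper is clear, so I'm handing in.

```bash
python3 -c "
from h import *
print(bot.sign_off())"
```

```text
the job is handed in; nothing more can be done
None
```

The job is handed in at about 24 s of the 67 s: the book is home in the row and the board bridges the two piles.

- **Book:** I gripped it near the spine, carried it to the bay and set it down flat, then slid it in fore-edge first. The last 33 mm was pushed on the spine with closed fingers until it stopped against the batten. The last measured spine position was within 1–1.5 mm of its neighbours and the pile front. A final push after that stalled, and the later pictures show it flush and upright with all four volumes standing.
- **Board:** I turned it square by pushing its back edge, then slid it across with both fingertips on its left end.
    - In the last top view its centre was about 1 mm forward of midway and within 0.5 mm of centred between the piles.
    - Its yaw error was about 0.005 rad or less.
- **Other things:** The bystanders in the last views look unmoved, and the gripper was open and well clear.

**Disagreements and limits**
- The wrist camera was off by up to 7 mm in y between views, so I judged the final board position against the piles in the same picture.
- The tool tilted by up to 0.06 rad during the book moves. Setting the book down with that tilt gave a brief 44 N reading at the wrist. I then let go and regripped it so it stood flat.

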